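# Copy the seized drives: clear the dock, set the code, load, start

### The job

Move the two finished grey-white caddies from the dock to the wooden out-tray, laid flat side by side. Then set the five slide switches on the control box fully to the code on the card (white square = on, pushed away from you; black = off, pulled towards you; same order left to right), and only after that put the drive caddies that are there down flat into the dock bays with their own colour tags, one after another in the order red, yellow, green, blue. When all are in, and not before, throw the red start lever fully over, away from you, and leave everything so, without ever knocking over the stamp or the mug.

Things in the scene. Friction and masses are not known exactly. Their poses are not given: they have to be found in the camera images.
- control_panel (a point): Control box, black, fixed to the desk, 100 mm deep (its x) by 235 mm wide (its y) and 35 mm high; this point is on its top face (z = 35 mm), at the centre of the blue field with the five slide switches; x points away from the robot (towards ON), y to the left along the row of switches. Row of paddles at y = +52, +26, 0, -26, -52 mm from here; start lever's pivot at x = 0, y = -125 mm.
- sw1 (a joint): Slide of switch 1 (1 is the leftmost as seen from the robot, with a white dot beside it), an upright white paddle 8 mm along the slide (x) by 9 mm wide (y), standing 1 to 22 mm above the box's top: 0 m = fully OFF (nearest the robot, paddle centre at x = -8 mm from control_panel), 0.016 m = fully ON (away, x = +8 mm). 1.5 N of friction; stays where left. y = 52 mm from control_panel.
- sw2 (a joint): Slide of switch 2 (1 is the leftmost as seen from the robot, with a white dot beside it), an upright white paddle 8 mm along the slide (x) by 9 mm wide (y), standing 1 to 22 mm above the box's top: 0 m = fully OFF (nearest the robot, paddle centre at x = -8 mm from control_panel), 0.016 m = fully ON (away, x = +8 mm). 1.5 N of friction; stays where left. y = 26 mm from control_panel.
- sw3 (a joint): Slide of switch 3 (1 is the leftmost as seen from the robot, with a white dot beside it), an upright white paddle 8 mm along the slide (x) by 9 mm wide (y), standing 1 to 22 mm above the box's top: 0 m = fully OFF (nearest the robot, paddle centre at x = -8 mm from control_panel), 0.016 m = fully ON (away, x = +8 mm). 1.5 N of friction; stays where left. y = 0 mm from control_panel.
- sw4 (a joint): Slide of switch 4 (1 is the leftmost as seen from the robot, with a white dot beside it), an upright white paddle 8 mm along the slide (x) by 9 mm wide (y), standing 1 to 22 mm above the box's top: 0 m = fully OFF (nearest the robot, paddle centre at x = -8 mm from control_panel), 0.016 m = fully ON (away, x = +8 mm). 1.5 N of friction; stays where left. y = -26 mm from control_panel.
- sw5 (a joint): Slide of switch 5 (1 is the leftmost as seen from the robot, with a white dot beside it), an upright white paddle 8 mm along the slide (x) by 9 mm wide (y), standing 1 to 22 mm above the box's top: 0 m = fully OFF (nearest the robot, paddle centre at x = -8 mm from control_panel), 0.016 m = fully ON (away, x = +8 mm). 1.5 N of friction; stays where left. y = -52 mm from control_panel.
- start_lever (a joint): Start lever: arm with a red ball (26 mm across); pivot at x = 0, y = -125, z = +1 mm from control_panel; swings in the box's x-z plane and stays where left (1.5 N at the ball). 0 rad = leaning towards the robot (stopped), 1.0 rad = fully over, away (started). Ball centre from the pivot: x = 60 sin(angle - 0.5), z = 60 cos(angle - 0.5) mm: 89 mm above the desk at either end, 96 mm upright.
- code_card (a point): Code card, a blue flat plate fixed to the desk, 52 (x) x 152 (y) x 4 mm; this point is at the centre of its top; y points left along the row of five cells as seen from the robot. Cell centres at y = +52, +26, 0, -26, -52 mm for cells 1 to 5; a white dot marks cell 1. Each cell belongs to the switch of the same number.
- white1: A white square tile, 22 x 22 x 2 mm, on one cell of the code card: that cell's switch must be ON (three cells are white; the two black ones mean OFF).
- white2: A white square tile, 22 x 22 x 2 mm, on one cell of the code card: that cell's switch must be ON (three cells are white; the two black ones mean OFF).
- white3: A white square tile, 22 x 22 x 2 mm, on one cell of the code card: that cell's switch must be ON (three cells are white; the two black ones mean OFF).
- tag_red: Red colour tag, 24 x 42 x 3 mm, on the front edge of the grey dock (fixed; its rim is 30 mm above the desk) before the red bay; origin under its centre, on the rim; x points from the tag into its bay, z up. The bay is an open-topped pocket 98 mm (x) by 52 mm (y), its centre 68 mm along +x from here, its floor 12 mm below the rim (18 mm above the desk); bays are 60 mm apart along y.
- tag_yellow: Yellow colour tag, 24 x 42 x 3 mm, on the front edge of the grey dock (fixed; its rim is 30 mm above the desk) before the yellow bay; origin under its centre, on the rim; x points from the tag into its bay, z up. The bay is an open-topped pocket 98 mm (x) by 52 mm (y), its centre 68 mm along +x from here, its floor 12 mm below the rim (18 mm above the desk); bays are 60 mm apart along y.
- tag_green: Green colour tag, 24 x 42 x 3 mm, on the front edge of the grey dock (fixed; its rim is 30 mm above the desk) before the green bay; origin under its centre, on the rim; x points from the tag into its bay, z up. The bay is an open-topped pocket 98 mm (x) by 52 mm (y), its centre 68 mm along +x from here, its floor 12 mm below the rim (18 mm above the desk); bays are 60 mm apart along y.
- tag_blue: Blue colour tag, 24 x 42 x 3 mm, on the front edge of the grey dock (fixed; its rim is 30 mm above the desk) before the blue bay; origin under its centre, on the rim; x points from the tag into its bay, z up. The bay is an open-topped pocket 98 mm (x) by 52 mm (y), its centre 68 mm along +x from here, its floor 12 mm below the rim (18 mm above the desk); bays are 60 mm apart along y.
- caddy_red_centre (a point): Red drive caddy (None throughout if it is absent in this run): a flat block 90 (x) x 44 (y) x 18 mm high in that colour, with an upright black grip rib across the middle of its top, 12 mm thick (x) by 36 mm long (y), from 18 to 50 mm above the underside; 130 to 210 g. This point is on its centre line, 25 mm above the underside; x along the block, z up. Either end may face the tag.
- caddy_yellow_centre (a point): Yellow drive caddy (None throughout if it is absent in this run): a flat block 90 (x) x 44 (y) x 18 mm high in that colour, with an upright black grip rib across the middle of its top, 12 mm thick (x) by 36 mm long (y), from 18 to 50 mm above the underside; 130 to 210 g. This point is on its centre line, 25 mm above the underside; x along the block, z up. Either end may face the tag.
- caddy_green_centre (a point): Green drive caddy (None throughout if it is absent in this run): a flat block 90 (x) x 44 (y) x 18 mm high in that colour, with an upright black grip rib across the middle of its top, 12 mm thick (x) by 36 mm long (y), from 18 to 50 mm above the underside; 130 to 210 g. This point is on its centre line, 25 mm above the underside; x along the block, z up. Either end may face the tag.
- caddy_blue_centre (a point): Blue drive caddy (None throughout if it is absent in this run): a flat block 90 (x) x 44 (y) x 18 mm high in that colour, with an upright black grip rib across the middle of its top, 12 mm thick (x) by 36 mm long (y), from 18 to 50 mm above the underside; 130 to 210 g. This point is on its centre line, 25 mm above the underside; x along the block, z up. Either end may face the tag.
- grey1_centre (a point): A finished drive caddy, white-grey, of the same shape and sizes as the coloured ones; at the start it lies in one of the bays, its underside 18 mm above the desk. Point and axes as for the coloured caddies.
- grey2_centre (a point): A finished drive caddy, white-grey, of the same shape and sizes as the coloured ones; at the start it lies in one of the bays, its underside 18 mm above the desk. Point and axes as for the coloured caddies.
- out_tray (a point): Wooden out-tray, fixed to the desk, open at the top, 112 (x) x 172 (y) x 16 mm high, walls and floor 5 mm thick (inside 102 x 162 mm); this point is the centre of its inner floor. Two caddies fit flat side by side, each with its long side along x, at y = +40 and -40 mm.
- stamp: Black rubber stamp, 48 mm across, 85 mm high, standing on the desk (bystander); origin under its centre.
- mug: Blue mug, 80 mm across, 92 mm high, standing on the desk (bystander); origin under its centre.
Not all that is in view belongs to the job. Of the things that look like the part that bears caddy_yellow_centre, the middle-sized one is meant.

How it is judged:
By the outcome, as a careful person would: the job done as asked, in the order asked, and still so for the second after the job is handed in, with the robot touching nothing.
Of caddy_red, caddy_yellow, caddy_green, caddy_blue only 3 to 4 are there at a start; the rules pass over those that are not, and their reading is None.
At some moment in a run one of caddy_red, caddy_yellow, caddy_green, caddy_blue may be knocked a few centimetres aside while the robot is not near it.
Once in a run the grip may slacken for a moment while it holds something.
It also fails if it takes over 208 s, if anything falls off the work surface, if the arm or the gripper's body presses on something with over 40 N, if the wrist force passes 120 N, or if a joint passes its speed limit or range.

### The arm

A 6-joint arm with a two-finger parallel gripper is mounted at the origin on the work surface. World frame = base frame: x ahead of the robot, y to its left, z up, the work surface at z = 0. Lengths are in mm, angles in rad, forces in N, time in s.
With the tool pointing down it reaches from about 275 to 1000 mm from the base axis. Payload 8.4 kg.
Tool frame: the origin (TCP) lies between the finger pads; the fingertips stand r.tips_ahead ahead of it and the grasp point (between the pads) lies 6 mm ahead of it (r.tips_ahead is the distance from the TCP to the fingertips, in mm); z points along the fingers, y is the line along which they close (so a half turn about z gives the same grasp; the last joint's range is limited). The gripper opens to 85 mm and grips with 20 to 120 N. Pads are 22 mm wide; open, the fingers measure 114 mm over their backs; the gripper's body (76 mm by 85 mm) begins 54 mm behind the grasp point. The pads swing forward as they close: fully open they stand 13 mm farther back than shut.
Start: joints at [1.214, 0.353, 1.633, -0, 1.155, -0.002], TCP at [217.125, 586.076, 256.281] pointing down, gripper open.
Joint ranges: [-2.63, 2.63], [-0.92, 2.1], [0.06, 2.66], [-1.3, 4.44], [0, 2.69], [-3.02, 3.02]. Speed limits (rad/s): [2.22, 2.22, 2.79, 3.14, 3.14, 3.14].

### API

Orientations are given as [roll, pitch, yaw] about the fixed x, y, z axes, in that order (R = Rz(yaw) Ry(pitch) Rx(roll)).
In Python, from rig import r gives the robot as it stands.
- The arm moves only by the tool carry_out, never from a script. Its arguments are lists of equal length, an entry for each row: "delta_pos": the shift along the tool's x, y, z in m, a list of three; "rot": the turn, a rotation vector about the tool's x, y, z in degrees, a list of three. A call has 1 to 8 rows; each row is the pose to reach, as a shift and turn from the pose commanded when the call began, along the tool's axes at that moment; what a row does not reach only later rows make up. A row lasts 1/8 s, in which the tool goes at most 62.5 mm and 10.7 degrees, less where a joint would pass 70% of its speed; a pose out of reach is approached as far as the arm can. A call with a gripper value outside its range is refused whole. "claw" is the finger opening in m, from 0 to 0.0854, set as the call begins (left out, the last holds). The fingers move at their own pace and stop on an object; "grip_force" is the grip in N (left out, the last holds). Time passes only in rows, so rows that repeat a pose let the fingers close. It gives the time, the measured TCP pose, the force, the opening and the grip force at its end, in the units of the state.
- r.sense(): the state, without advancing time (a new reading comes with each control period).
- r.grab_frame(name): name is "scene" or "top" or "wrist"; returns the picture (420x560x3 uint8, blue, green, red); there is no depth.
- r.camera_info(name): a dict with "fx", "fy", "cx", "cy" (pixels), "pose" (4x4, takes a point from camera to world coordinates); the wrist camera has in their place "hand_eye" (4x4, takes a point from camera to tool coordinates, whose origin is the TCP and whose axes are the flange's). Camera axes: x right, y down, z forward; pixel columns grow to the right and rows downward; lengths in mm; the calibration is good to about 2 mm. A picture is of the moment at which its call begins: read the wrist's pose just before it. camera_info takes no time and is no camera call.
- r.sign_off(): hands the job in; it is judged then, once.
Trained networks look in the newest picture that a camera, given by its name, has taken for a name from the list of things; names that differ only in an ending like _2 or _b are one class to them, and where a whole thing is asked for, a point or a joint stands for the part that bears it (a point fixed in the world has none). Each returns a list of dicts, best first, with "p" (0 to 1); they miss things now and then, are a little off and sometimes report something else, mostly with a low value. They report only what shows in the picture. A call takes as long as a camera call. They do not tell look-alikes from the thing itself.
- r.recognise(thing, camera): "box" ([left, top, right, bottom] in pixels, round what is visible of it).
- r.cut_out(thing, camera): "mask" (420x560 bool, what is visible of it) and "box" ([left, top, right, bottom] in pixels, round what is visible of it).
The state is a dict: "clock": time; "qpos": joint angles; "qvel": joint speeds; "joint_efforts": joint torques, N m; "eef_pos": TCP position; "tcp_rot": TCP orientation; "contact_force": force on the tool from outside, world axes, zero at the start; "wrist_torque": the same for the moment, N m; "opening": opening from 0.0 (shut) to 1.0 (fully open); "grasp_force": force on a finger pad.
Only numpy, scipy, OpenCV 4.12 (cv2) and the standard library are available. Lean on these libraries where they do the work, as an engineer would, in place of code of your own. Each camera call takes 0.05 s, during which the arm holds its last target. There are 200 camera calls.

## Working session

There is one attempt and no reset: what is moved stays moved. The work goes in short steps, Python scripts to look and compute and a tool call to move; the robot and the scene stay as the last step left them, time stands still between calls to the robot, and variables do not carry over. Pictures are saved under pics/ and viewed, at most 14 in all, crops included, and the job is handed in when it is done.

Besides the shell and the picture viewer there is one more tool, called after "Emit:" as a command line: name --argument value ..., lists and objects as JSON in quotes. carry_out: Moves the arm, as the interface text tells. Its arguments: {"type":"object","properties":{"delta_pos":{"type":"array","items":{"type":"array","items":{"type":"number"}}},"rot":{"type":"array","items":{"type":"array","items":{"type":"number"}}},"claw":{"type":"number"},"grip_force":{"type":"number"}},"required":["delta_pos","rot"]}

```bash
ls; mkdir -p pics
python3 - <<'E'
from rig import r
import cv2,numpy as np
s=r.sense();print(s['clock'],s['eef_pos'],s['tcp_rot'],s['opening'],r.tips_ahead)
for c in('scene','top'):
    im=r.grab_frame(c);cv2.imwrite(f'pics/{c}0.png',im)
    i=r.camera_info(c);print(c,i['fx'],i['fy'],i['cx'],i['cy'],np.round(i['pose'],3).tolist())
i=r.camera_info('wrist');print(i)
E
```

```text
pics
0.0 [216.95474955 585.69544675 255.59494758] [-3.14026665e+00 -2.98804075e-05  2.78678298e+00] 0.9977264014506639 25.0
scene 410.30928940881984 410.30928940881984 282.43633632094026 207.23082316705876 [[-0.249, 0.609, -0.753, 1397.928], [0.968, 0.144, -0.204, 181.636], [-0.016, -0.78, -0.625, 768.473], [0.0, 0.0, 0.0, 1.0]]
top 422.26686573290016 422.26686573290016 276.0808947356038 208.47928553676792 [[0.013, -0.985, 0.175, 342.615], [-1.0, -0.012, 0.006, -66.187], [-0.004, -0.175, -0.985, 1092.621], [0.0, 0.0, 0.0, 1.0]]
{'fx': 341.07664897327476, 'fy': 341.07664897327476, 'cx': 279.7399044281606, 'cy': 211.56580650714554, 'hand_eye': array([[ 6.45196662e-04, -9.56196468e-01, -2.92724953e-01,
         7.40991065e+01],
       [ 9.99999666e-01,  4.70025292e-04,  6.68750372e-04,
        -5.15094325e-01],
       [-5.01868612e-04, -2.92725287e-01,  9.56196452e-01,
        -1.17225491e+02],
       [ 0.00000000e+00,  0.00000000e+00,  0.00000000e+00,
         1.00000000e+00]])}
```

View pics/top0.png

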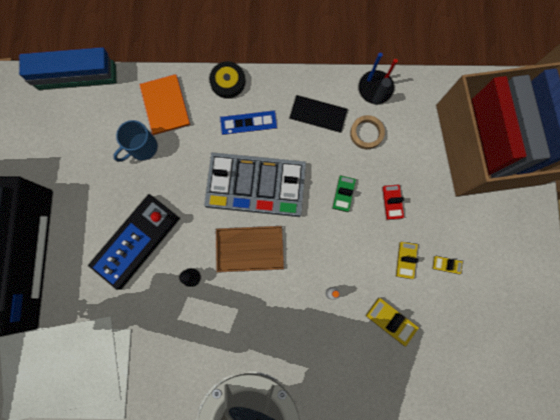

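View pics/scene0.png

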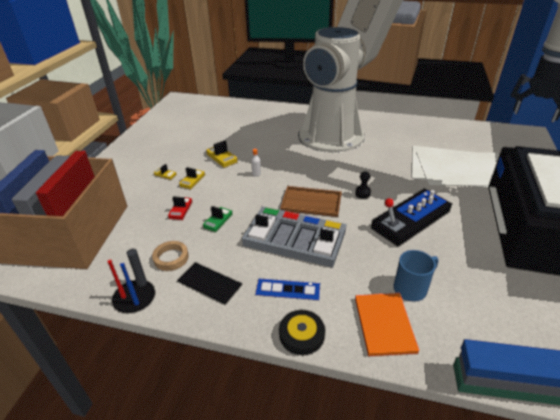

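The top view shows the dock at (256,185), with tags left to right yellow, blue, red, green. Grey caddies sit in the yellow and green bays, the card is at (249,122), the tray at (250,249), and the control box at (135,243). The loose caddies are green (344,193), red (394,202), and yellows at (408,260), (447,264) and (393,320); the middle-sized yellow is at (408,260). There is no blue caddy. The scene view agrees.

```bash
cat > h.py <<'E'
from rig import r
import cv2,numpy as np
from scipy.spatial.transform import Rotation as R
from scipy.optimize import minimize
def cam(c,s=None):
    i=r.camera_info(c); K=np.array([[i['fx'],0,i['cx']],[0,i['fy'],i['cy']],[0,0,1]])
    if c=='wrist':
        s=s or r.sense(); T=np.eye(4); T[:3,:3]=R.from_euler('xyz',s['tcp_rot']).as_matrix(); T[:3,3]=s['eef_pos']
        P=T@i['hand_eye']
    else: P=np.array(i['pose'])
    return K,P
def snap(c,save=None):
    k=cam(c); im=r.grab_frame(c)
    if save: cv2.imwrite(f'pics/{save}.png',im)
    return im,k
def unproj(k,uv,z):
    K,P=k; d=P[:3,:3]@np.linalg.solve(K,np.array([uv[0],uv[1],1.])); o=P[:3,3]
    return o+d*(z-o[2])/d[2]
def proj(k,X):
    K,P=k; X=np.atleast_2d(X); c=(X-P[:3,3])@P[:3,:3]; q=c@K.T; return q[:,:2]/q[:,2:]
def box(x0,x1,y0,y1,z0,z1): return np.array([[x,y,z] for x in(x0,x1) for y in(y0,y1) for z in(z0,z1)],float)
def place(V,p): # p=x,y,yaw
    c,s=np.cos(p[2]),np.sin(p[2]); return V@np.array([[c,s,0],[-s,c,0],[0,0,1]])+[p[0],p[1],0]
def render(k,boxes,p):
    m=np.zeros((420,560),np.uint8)
    for b in boxes:
        h=cv2.convexHull(proj(k,place(b,p)).astype(np.float32))
        cv2.fillConvexPoly(m,np.round(h*16).astype(np.int32),1,shift=4)
    return m
def fit(k,mask,boxes,p0,ignore=None):
    mask=mask>0
    ok=np.ones_like(mask) if ignore is None else ~ignore
    f=lambda p:1-(lambda m:((m&mask)&ok).sum()/max(1,((m|mask)&ok).sum()))(render(k,boxes,p)>0)
    best=None
    for d in(0,.3,-.3):
        q=np.array(p0,float)+[0,0,d]
        o=minimize(f,q,method='Nelder-Mead',options=dict(initial_simplex=[q,q+[8,0,0],q+[0,8,0],q+[0,0,.15]],xatol=.02,fatol=1e-5,maxiter=300))
        if best is None or o.fun<best.fun: best=o
    return best.x,1-best.fun
def caddy(z=0): return [box(-45,45,-22,22,z,z+18),box(-6,6,-18,18,z+18,z+50)]
def tray(): return [box(-56,56,-86,86,0,16)]
E
python3 - <<'E'
from h import *
im,k=snap('top')
cv2.imwrite('pics/crop1.png',cv2.resize(im[90:300,80:360],(800,600),interpolation=cv2.INTER_CUBIC))
for t,z in [('tag_red',33),('tag_yellow',33),('tag_green',33),('tag_blue',33),('white1',6),('stamp',0),('mug',0),('sw1',50),('start_lever',60),('caddy_red_centre',18),('caddy_yellow_centre',18),('caddy_green_centre',18),('caddy_blue_centre',18),('grey1_centre',36)]:
    for d in r.cut_out(t,'top')[:6]:
        if d['p']<.25: continue
        m=d['mask'];v,u=np.nonzero(m);X=unproj(k,(u.mean(),v.mean()),z)
        print(t,round(d['p'],2),np.round(d['box']),m.sum(),np.round(X[:2],1),end=' ')
        if 'caddy' in t:
            g=cv2.minAreaRect(cv2.findNonZero(m.astype(np.uint8)));print(np.round(g[1],0),end='')
            p,q=fit(k,m,caddy(),[X[0],X[1],0]);p2,q2=fit(k,m,caddy(),[X[0],X[1],1.57]);print(np.round(p if q>q2 else p2,2),round(max(q,q2),2),end='')
        print()
hsv=cv2.cvtColor(im,cv2.COLOR_BGR2HSV);print('tray px',hsv[249,250],'box',hsv[262,140])
E
```

```text
tag_red 0.66 [250. 200. 275. 211.] 176 [538.7 -29.9] 
tag_red 0.25 [279. 202. 296. 209.] 147 [534.3 -89.4] 
tag_yellow 0.44 [283. 168. 300. 200.] 544 [601.7 -95.7] 
tag_green 0.65 [278. 201. 300. 210.] 171 [534.  -87.8] 
tag_green 0.47 [214. 159. 234. 194.] 597 [616.7  82.7] 
tag_blue 0.44 [233. 200. 249. 208.] 156 [544.1  30. ] 
white1 0.53 [266. 116. 271. 118.] 37 [781.  -31.5] 
white1 0.48 [249. 116. 262. 126.] 66 [777.1  -5.9] 
white1 0.44 [227. 122. 231. 129.] 33 [765.9  70.8] 
stamp 0.74 [180. 267. 202. 286.] 339 [357.  158.7] 
mug 0.95 [115. 120. 161. 160.] 1390 [715.1 325.3] 
start_lever 0.32 [397. 240. 418. 282.] 682 [ 402.7 -378.3] 
caddy_red_centre 0.76 [385. 188. 403. 220.] 660 [ 552.8 -362.6] [36. 21.][ 5.5407e+02 -3.6570e+02  8.0000e-02] 0.91
caddy_red_centre 0.65 [179. 267. 200. 285.] 310 [356.6 153. ] [19. 19.][356.87 157.16   1.58] 0.45
caddy_red_centre 0.47 [332. 174. 356. 212.] 612 [ 574.2 -236. ] [18. 35.][ 576.09 -237.04    2.89] 0.93
caddy_yellow_centre 0.93 [362. 298. 419. 346.] 1260 [ 254.2 -349.2] [52. 25.][ 252.24 -357.43    0.83] 0.64
caddy_yellow_centre 0.9 [396. 241. 417. 278.] 695 [ 404.9 -390.6] [20. 36.][ 405.26 -393.1     2.97] 0.91
caddy_yellow_centre 0.56 [433. 258. 460. 274.] 423 [ 394.5 -492.8] [31. 15.][ 394.41 -499.76    1.54] 0.58
caddy_green_centre 0.87 [332. 173. 356. 212.] 618 [ 573.6 -235.1] [18. 36.][ 5.7549e+02 -2.3674e+02 -2.4000e-01] 0.93
grey1_centre 0.73 [212. 159. 233. 196.] 652 [615.9  82.7] 
grey1_centre 0.32 [212. 226. 285. 272.] 2950 [427.6   6.1] 
tray px [ 14 159 111] box [160 139  11]
```

View pics/crop1.png

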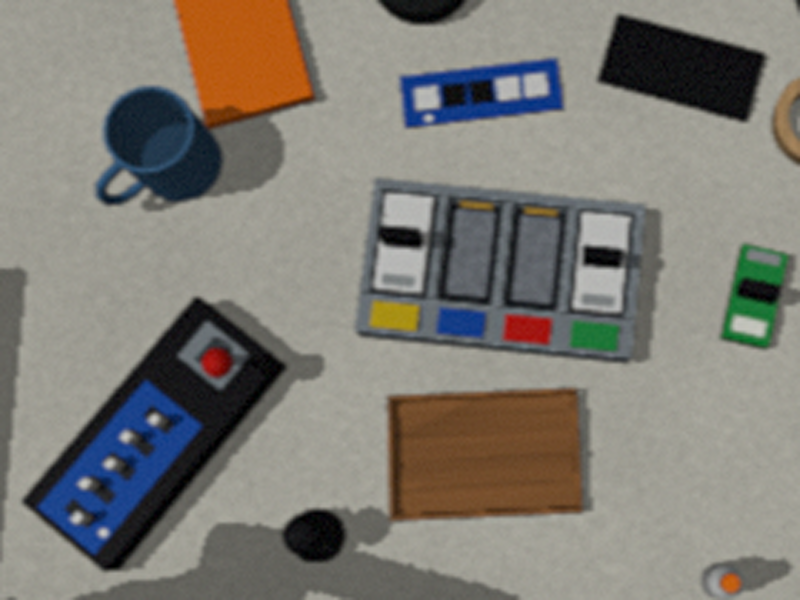

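The zoomed crop shows the card at (483,92) with its dot at the left end. The cells left to right are white, black, black, white, white, so the code is on, off, off, on, on. Switch 1, with its dot, is at the lower left of the box (80,515), and the lever is at the top (215,360). Next I'll move to a wrist view above the dock.

```bash
cat > mv.py <<'E'
from h import *
def mv(*wps,s=None):
    """wps: (x,y,z,yaw) world TCP targets tool-down; prints shift (m, tool axes) and rotvec (deg) from now"""
    s=s or r.sense(); Rt=R.from_euler('xyz',s['tcp_rot']); p=np.array(s['eef_pos'])
    print('t',round(s['clock'],2),'now',np.round(p,1),'yaw',round(s['tcp_rot'][2],3),'open',round(s['opening'],3),'grip',round(float(np.max(s['grasp_force'])),1),'F',np.round(s['contact_force'],1))
    for w in wps:
        Rw=R.from_euler('xyz',[np.pi,0,w[3]])
        rel=Rt.inv()*Rw
        print(w,'->',np.round(Rt.inv().apply(np.array(w[:3])-p)/1000,4).tolist(),np.round(rel.as_rotvec(degrees=True),1).tolist())
E
python3 -c "
from mv import *
mv((480,60,300,np.pi/2))"
```

```text
t 0.85 now [217.1 586.1 256.3] yaw 2.787 open 1.0 grip 0.0 F [ 0.3 -0.4 -0.3]
(480, 60, 300, 1.5707963267948966) -> [-0.4293, -0.402, -0.0437] [0.0, -0.0, 69.7]
```

Emit:
carry_out --delta_pos '[[-0.4293,-0.402,-0.0437],[-0.4293,-0.402,-0.0437],[-0.4293,-0.402,-0.0437],[-0.4293,-0.402,-0.0437],[-0.4293,-0.402,-0.0437],[-0.4293,-0.402,-0.0437],[-0.4293,-0.402,-0.0437],[-0.4293,-0.402,-0.0437]]' --rot '[[0,0,69.7],[0,0,69.7],[0,0,69.7],[0,0,69.7],[0,0,69.7],[0,0,69.7],[0,0,69.7],[0,0,69.7]]' --claw 0.05

```text
clock: 1.85
eef_pos: [440.7, 138.2, 293.9]
tcp_rot: [3.141, -0.0, 1.569]
contact_force: [0.9, 0.9, 0.4]
opening: 0.582
grasp_force: 0.0
```

Emit:
carry_out --delta_pos '[[-0.078,0.039,-0.006],[-0.078,0.039,-0.006],[-0.078,0.039,-0.006],[-0.078,0.039,-0.006]]' --rot '[[0,0,0],[0,0,0],[0,0,0],[0,0,0]]'

```text
clock: 2.35
eef_pos: [478.5, 62.6, 299.2]
tcp_rot: [-3.141, -0.0, 1.57]
contact_force: [-1.0, 0.7, -0.6]
opening: 0.584
grasp_force: 0.0
```

```bash
cat > meas.py <<'E'
from h import *
rng=dict(red=[((0,120,60),(8,255,255)),((172,120,60),(180,255,255))],yellow=[((20,120,70),(34,255,255))],green=[((50,100,50),(80,255,255))],blue=[((105,130,50),(125,255,255))],wood=[((5,90,40),(19,210,220))])
def cmask(im,c):
    h=cv2.cvtColor(im,cv2.COLOR_BGR2HSV); m=np.zeros(im.shape[:2],np.uint8)
    for a,b in rng[c]: m|=cv2.inRange(h,a,b)
    return cv2.morphologyEx(m,cv2.MORPH_OPEN,np.ones((3,3)))
def blobs(m,amin=60):
    n,l,st,ce=cv2.connectedComponentsWithStats(m)
    return [(l==i,st[i,4],ce[i]) for i in range(1,n) if st[i,4]>=amin]
E
python3 - <<'E'
from meas import *
im,k=snap('wrist','w1')
print(np.round(k[1][:3,3]))
for c,z in(('red',33),('yellow',33),('green',33),('blue',33),('wood',8)):
    for m,a,ce in blobs(cmask(im,c)):
        print(c,a,np.round(ce),np.round(unproj(k,ce,z)[:2],1))
E
```

```text
[479. 136. 416.]
red 191 [300.   4.] [499.3 235. ]
red 643 [329. 249.] [539.4 -28. ]
yellow 822 [344. 151.] [550.   90.7]
yellow 380 [143. 412.] [ 283.1 -280.7]
green 582 [324. 292.] [534.4 -87.5]
green 489 [333. 365.] [ 551.4 -198.2]
blue 3025 [513. 199.] [750.6  34.5]
blue 719 [336. 202.] [544.9  31.3]
wood 11644 [240. 208.] [429.9  16.4]
wood 172 [431. 411.] [ 709.5 -306.6]
```

View pics/w1.png

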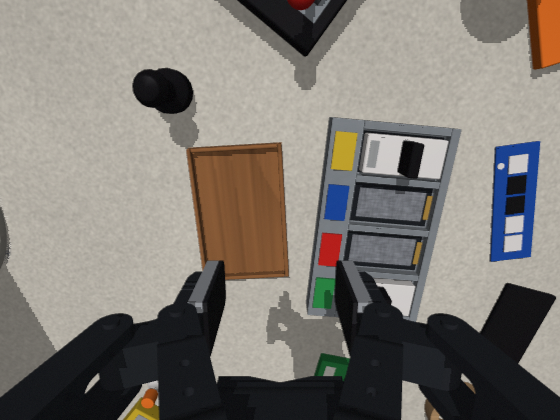

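The wrist view shows the tray at (240,208) and the dock with tags yellow (344,151), blue (336,202), red (329,249) and green (324,292). A grey caddy's rib is at (411,158). The card reads white, black, black, white, white from its dotted end, which confirms the code.

```bash
python3 - <<'E'
from meas import *
im=cv2.imread('pics/w1.png');k=cam('wrist')
m=max(blobs(cmask(im,'wood')),key=lambda b:b[1])[0].astype(np.uint8)
m=cv2.morphologyEx(m,cv2.MORPH_CLOSE,np.ones((9,9)))
ign=np.zeros_like(m,bool);ign[262:,180:230]=1
print('tray',fit(k,m,tray(),[430,10,0],ign))
g=cv2.cvtColor(im,cv2.COLOR_BGR2HSV)
w=cv2.inRange(g,(0,0,140),(180,40,255));w[:,:355]=0;w[190:]=0;w[:,450:]=0;w[:120]=0
w=cv2.morphologyEx(w,cv2.MORPH_CLOSE,np.ones((25,25)))
b=max(blobs(w),key=lambda b:b[1]);print(b[1:])
c=cv2.boxPoints(cv2.minAreaRect(cv2.findNonZero(b[0].astype(np.uint8))))
C=np.array([unproj(k,q,36)[:2] for q in c]);print(np.round(C,1),C.mean(0))
print('grey fit',fit(k,b[0],[box(-45,45,-22,22,36,36.1)],[617,84,-.087]))
E
python3 -c "
from mv import *
mv()"
```

```text
tray (array([4.29503654e+02, 7.49146164e+00, 5.71823634e-02]), np.float64(0.9681753295826686))
(np.int32(4861), array([403.52561201, 147.30508126]))
[[566.   62.4]
 [563.1 126.1]
 [661.5 124.1]
 [669.3  60.2]] [614.97108633  93.18966388]
grey fit (array([6.12648404e+02, 1.00929185e+02, 5.62456197e-03]), np.float64(0.7172527246555624))
t 2.4 now [478.5  62.9 299.2] yaw 1.571 open 0.59 grip 0.0 F [-0.7 -0.1  0.8]
```

```bash
python3 -c "
from mv import *
mv((617.7,84.8,160,1.4836))"
```

```text
t 2.4 now [478.5  62.9 299.2] yaw 1.571 open 0.59 grip 0.0 F [-0.7 -0.1  0.8]
(617.7, 84.8, 160, 1.4836) -> [0.0219, 0.1393, 0.1392] [-0.0, -0.0, 5.0]
```

Emit:
carry_out --delta_pos '[[0.022,0.139,0.139],[0.022,0.139,0.139],[0.022,0.139,0.139],[0.022,0.139,0.139],[0.022,0.139,0.139],[0.022,0.139,0.139]]' --rot '[[0,0,5],[0,0,5],[0,0,5],[0,0,5],[0,0,5],[0,0,5]]'

```text
clock: 3.15
eef_pos: [617.6, 84.4, 162.0]
tcp_rot: [3.14, -0.0, 1.484]
contact_force: [0.1, -0.9, -0.6]
opening: 0.582
grasp_force: 0.0
```

```bash
cat > rib.py <<'E'
from meas import *
def rib(im,k,p,z0,col=None,W=None):
    """fit caddy top face + rib near p=(x,y,yaw); underside z0. returns rib-based centre and yaw from pixels that are not body-coloured within the top face"""
    z=z0+18
    # sharp rectified patch of the plane z (top face), 1 mm = 4 px
    S=4; w=[(-70,-50),(70,-50),(70,50),(-70,50)]
    src=proj(k,place(np.array([[a,b,z] for a,b in w],float),p)).astype(np.float32)
    dst=np.array([[(a+70)*S,(50-b)*S] for a,b in w],np.float32)
    return cv2.warpPerspective(im,cv2.getPerspectiveTransform(src,dst),(140*S,100*S),flags=cv2.INTER_CUBIC)
E
python3 - <<'E'
from rib import *
im,k=snap('wrist','w2')
q=rib(im,k,(617.7,84.8,-.0873),18)
a=rib(im,k,(617.7,84.8,-.0873),50)
cv2.imwrite('pics/w2r.png',np.vstack([np.hstack([q,a])[:, :],cv2.resize(im,(1120,840))[200:640]])[::1,::1])
v=cv2.imread('pics/w2r.png');cv2.imwrite('pics/w2r.png',cv2.resize(v,(800,600)))
E
python3 -c "
from mv import *
mv((617.7,84.8,64,1.4836))"
```

```text
t 3.2 now [617.8  84.3 162.2] yaw 1.483 open 0.585 grip 0.0 F [-0.6 -0.8  0.2]
(617.7, 84.8, 64, 1.4836) -> [0.0005, -0.0003, 0.0982] [0.1, -0.0, -0.0]
```

View pics/w2r.png

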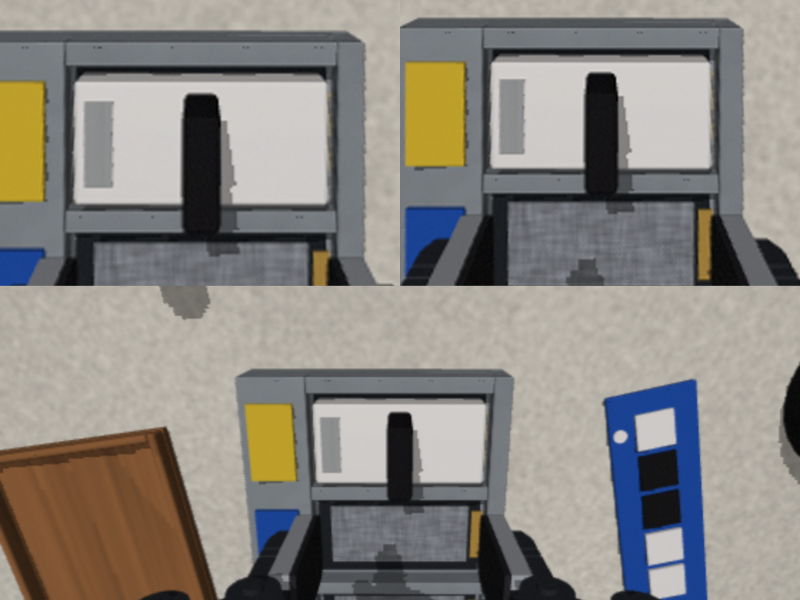

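The rectified patch shows the body centred at (200,142), against an expected (200,143), with its edges square. The pose is confirmed, so I'll grasp.

Emit:
carry_out --delta_pos '[[0,0,0.05],[0,0,0.097],[0,0,0.097],[0,0,0.097]]' --rot '[[0,0,0],[0,0,0],[0,0,0],[0,0,0]]'

```text
clock: 3.7
eef_pos: [619.0, 84.1, 65.7]
tcp_rot: [3.139, -0.001, 1.483]
contact_force: [-0.2, -0.4, 0.6]
opening: 0.584
grasp_force: 0.0
```

Emit:
carry_out --delta_pos '[[0,0,0],[0,0,0],[0,0,0],[0,0,0],[0,0,0],[0,0,0]]' --rot '[[0,0,0],[0,0,0],[0,0,0],[0,0,0],[0,0,0],[0,0,0]]' --claw 0.0 --grip_force 60

```text
clock: 4.45
eef_pos: [619.0, 84.1, 65.1]
tcp_rot: [3.139, -0.001, 1.483]
contact_force: [-2.2, -0.1, 8.6]
opening: 0.127
grasp_force: 60.3
```

```bash
python3 -c "
from mv import *
mv((617.7,84.8,150,1.4836),(427.2,47.4,150,1.628))"
```

```text
t 4.45 now [619.   84.1  65.1] yaw 1.483 open 0.127 grip 60.3 F [-2.2 -0.1  8.6]
(617.7, 84.8, 150, 1.4836) -> [0.0006, -0.0011, -0.0849] [0.1, -0.0, -0.0]
(427.2, 47.4, 150, 1.628) -> [-0.0533, -0.1876, -0.0854] [0.1, -0.0, -8.3]
```

Emit:
carry_out --delta_pos '[[0,0,-0.04],[0,0,-0.085],[-0.053,-0.188,-0.085],[-0.053,-0.188,-0.085],[-0.053,-0.188,-0.085],[-0.053,-0.188,-0.085],[-0.053,-0.188,-0.085],[-0.053,-0.188,-0.085]]' --rot '[[0,0,0],[0,0,0],[0,0,-8.3],[0,0,-8.3],[0,0,-8.3],[0,0,-8.3],[0,0,-8.3],[0,0,-8.3]]'

```text
clock: 5.45
eef_pos: [428.0, 47.9, 148.9]
tcp_rot: [3.139, -0.0, 1.628]
contact_force: [0.8, 0.1, -0.4]
opening: 0.13
grasp_force: 59.3
```

Run:
```python
from mv import *
from meas import *
im,k=snap('wrist','w3')
mv((427.2,47.4,100,1.628),(427.2,47.4,53,1.628))
m=max(blobs(cmask(im,'wood')),key=lambda b:b[1])[0].astype(np.uint8)
m=cv2.morphologyEx(m,cv2.MORPH_CLOSE,np.ones((9,9)));cv2.imwrite('pics/m.png',m*255)
```

```text
t 5.5 now [427.8  47.9 148.7] yaw 1.628 open 0.13 grip 59.3 F [ 0.4  0.  -2.6]
(427.2, 47.4, 100, 1.628) -> [-0.0005, -0.0007, 0.0487] [0.1, -0.0, -0.0]
(427.2, 47.4, 53, 1.628) -> [-0.0005, -0.0008, 0.0957] [0.1, -0.0, -0.0]
```

View pics/w3.png

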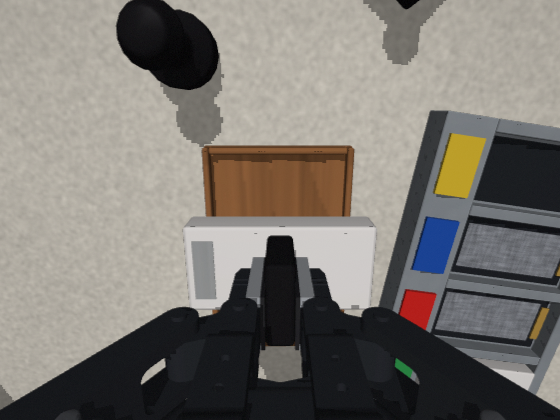

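The caddy is held level at (280,265), square to the tray (left wall at row 147). I'll lower it now.

Emit:
carry_out --delta_pos '[[0,0,0.045],[0,0,0.075],[0,-0.001,0.088],[0,-0.001,0.096],[0,-0.001,0.096],[0,-0.001,0.096]]' --rot '[[0,0,0],[0,0,0],[0,0,0],[0,0,0],[0,0,0],[0,0,0]]'

```text
clock: 6.25
eef_pos: [425.9, 47.7, 52.9]
tcp_rot: [3.14, -0.0, 1.628]
contact_force: [-0.2, -0.8, -1.3]
opening: 0.13
grasp_force: 59.9
```

Emit:
carry_out --delta_pos '[[0,0,0],[0,0,0],[0,0,0],[0,0,-0.04],[0,0,-0.1],[0,0,-0.1]]' --rot '[[0,0,0],[0,0,0],[0,0,0],[0,0,0],[0,0,0],[0,0,0]]' --claw 0.05

```text
clock: 7.0
eef_pos: [427.8, 47.9, 156.2]
tcp_rot: [3.134, -0.0, 1.628]
contact_force: [0.0, 0.1, 0.9]
opening: 0.582
grasp_force: 0.0
```

Run:
```python
from mv import *
mv((602.1,-93.4,160,1.4836))
im,k=snap('wrist','w4')
```

```text
t 7.0 now [427.8  47.9 156.2] yaw 1.628 open 0.582 grip 0.0 F [0.  0.1 0.9]
(602.1, -93.4, 160, 1.4836) -> [-0.151, 0.166, -0.0025] [0.5, -0.1, 8.3]
```

Emit:
carry_out --delta_pos '[[-0.151,0.166,-0.004],[-0.151,0.166,-0.004],[-0.151,0.166,-0.004],[-0.151,0.166,-0.004],[-0.151,0.166,-0.004],[-0.151,0.166,-0.004]]' --rot '[[0,0,8.3],[0,0,8.3],[0,0,8.3],[0,0,8.3],[0,0,8.3],[0,0,8.3]]'

```text
clock: 7.8
eef_pos: [597.8, -93.2, 154.7]
tcp_rot: [-3.138, -0.0, 1.483]
contact_force: [-0.3, 0.0, -0.4]
opening: 0.588
grasp_force: 0.0
```

Run:
```python
from mv import *
from rib import *
im,k=snap('wrist','w5')
q=rib(im,k,(602.1,-93.4,-.0873),18)
im4=cv2.imread('pics/w4.png')
v=np.vstack([np.hstack([q,cv2.resize(im4,(533,400))]),np.hstack([cv2.resize(im,(533,400)),np.zeros((400,560,3),np.uint8)])])
cv2.imwrite('pics/w5r.png',cv2.resize(v,(800,586)))
mv((602.1,-93.4,66.5,1.4836))
```

```text
t 7.85 now [597.8 -92.9 155.1] yaw 1.483 open 0.589 grip 0.0 F [ 0.3 -0.   0.3]
(602.1, -93.4, 66.5, 1.4836) -> [-0.0001, 0.0046, 0.0885] [-0.2, -0.0, -0.0]
```

View pics/w5r.png

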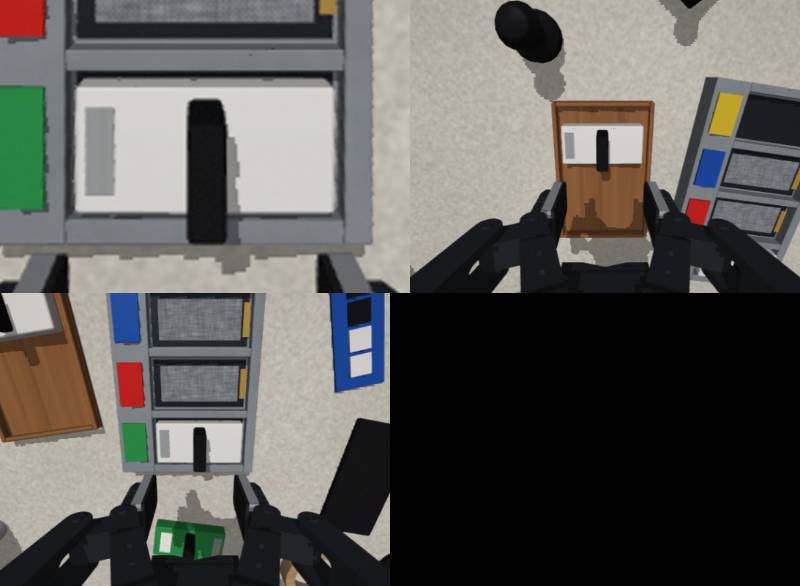

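Grey 1 lies flat in the tray. The green-bay caddy is centred at (205,150) in the patch, which is 1 mm from prediction. Grasp it.

Emit:
carry_out --delta_pos '[[-0.001,0.004,0.045],[-0.001,0.004,0.088],[-0.001,0.004,0.088],[-0.001,0.004,0.088]]' --rot '[[0,0,0],[0,0,0],[0,0,0],[0,0,0]]'

```text
clock: 8.35
eef_pos: [603.5, -94.6, 69.5]
tcp_rot: [3.141, 0.0, 1.484]
contact_force: [0.8, 0.6, 0.1]
opening: 0.585
grasp_force: 0.0
```

Emit:
carry_out --delta_pos '[[0,0,0],[0,0,0],[0,0,0],[0,0,0],[0,0,0]]' --rot '[[0,0,0],[0,0,0],[0,0,0],[0,0,0],[0,0,0]]' --claw 0.0

```text
clock: 8.98
eef_pos: [604.0, -95.2, 69.9]
tcp_rot: [3.14, 0.0, 1.483]
contact_force: [-2.0, 0.5, 7.6]
opening: 0.126
grasp_force: 59.9
```

```bash
python3 -c "
from mv import *
mv((602.1,-93.4,150,1.4836),(431.8,-32.4,150,1.628))"
```

```text
t 8.97 now [604.  -95.2  69.9] yaw 1.483 open 0.126 grip 59.9 F [-2.   0.5  7.6]
(602.1, -93.4, 150, 1.4836) -> [0.0016, -0.0019, -0.0801] [0.1, 0.0, -0.0]
(431.8, -32.4, 150, 1.628) -> [0.0474, -0.1769, -0.0804] [0.1, 0.0, -8.3]
```

Emit:
carry_out --delta_pos '[[0,0,-0.04],[0,0,-0.08],[0.047,-0.177,-0.08],[0.047,-0.177,-0.08],[0.047,-0.177,-0.08],[0.047,-0.177,-0.08],[0.047,-0.177,-0.08],[0.047,-0.177,-0.08]]' --rot '[[0,0,0],[0,0,0],[0,0,-8.3],[0,0,-8.3],[0,0,-8.3],[0,0,-8.3],[0,0,-8.3],[0,0,-8.3]]'

```text
clock: 9.98
eef_pos: [432.7, -33.1, 148.8]
tcp_rot: [3.14, 0.0, 1.628]
contact_force: [0.7, 0.3, -0.8]
opening: 0.129
grasp_force: 59.3
```

```bash
python3 -c "
from mv import *
mv((431.8,-32.4,57.5,1.628))"
```

```text
t 9.97 now [432.7 -33.1 148.8] yaw 1.628 open 0.129 grip 59.3 F [ 0.7  0.3 -0.8]
(431.8, -32.4, 57.5, 1.628) -> [0.0007, -0.001, 0.0913] [0.1, 0.0, -0.0]
```

Emit:
carry_out --delta_pos '[[0,0,0.045],[0,0,0.075],[0,-0.001,0.086],[0,-0.001,0.091],[0,-0.001,0.091],[0,-0.001,0.091]]' --rot '[[0,0,0],[0,0,0],[0,0,0],[0,0,0],[0,0,0],[0,0,0]]'

```text
clock: 10.72
eef_pos: [430.9, -32.9, 58.1]
tcp_rot: [3.14, 0.0, 1.628]
contact_force: [-0.0, 0.3, -2.0]
opening: 0.128
grasp_force: 59.3
```

Emit:
carry_out --delta_pos '[[0,0,0],[0,0,0],[0,0,0],[0,0,-0.04],[0,0,-0.1],[0,0,-0.15],[0,0,-0.15]]' --rot '[[0,0,0],[0,0,0],[0,0,0],[0,0,0],[0,0,0],[0,0,0],[0,0,0]]' --claw 0.05

```text
clock: 11.6
eef_pos: [432.4, -32.9, 211.0]
tcp_rot: [3.134, 0.001, 1.628]
contact_force: [0.7, 1.0, 0.1]
opening: 0.59
grasp_force: 0.0
```

Run:
```python
from mv import *
im,k=snap('wrist','w6')
# rough box pose from the top view crop (lever base and sw dots)
mv((440,250,220,np.pi/2-0.7),(440,250,220,np.pi/2))
kt=cam('top')
for n,(u,v) in dict(lever=(155.3,216.5),p5=(135.3,236.3),p1=(108.0,270.5)).items(): print(n,np.round(unproj(kt,(u,v),57),1))
```

```text
t 11.65 now [431.1 -32.8 209. ] yaw 1.628 open 0.585 grip 0.0 F [-0.9 -0.5  0. ]
(440, 250, 220, 0.8707963267948966) -> [0.2819, 0.0251, -0.0111] [0.2, -0.1, 43.4]
(440, 250, 220, 1.5707963267948966) -> [0.2819, 0.0251, -0.0111] [0.2, 0.0, 3.3]
lever [502.7 240.5  57. ]
p5 [452.7 286.8  57. ]
p1 [368.4 347.3  57. ]
```

```bash
python3 -c "
from mv import *
mv((459,282,240,2.519))"
```

```text
t 11.65 now [431.1 -32.8 209. ] yaw 1.628 open 0.585 grip 0.0 F [-0.9 -0.5  0. ]
(459, 282, 240, 2.519) -> [0.3127, 0.0459, -0.031] [0.2, 0.1, -51.1]
```

Emit:
carry_out --delta_pos '[[0.313,0.046,-0.031],[0.313,0.046,-0.031],[0.313,0.046,-0.031],[0.313,0.046,-0.031],[0.313,0.046,-0.031],[0.313,0.046,-0.031],[0.313,0.046,-0.031],[0.313,0.046,-0.031]]' --rot '[[0,0,-51.1],[0,0,-51.1],[0,0,-51.1],[0,0,-51.1],[0,0,-51.1],[0,0,-51.1],[0,0,-51.1],[0,0,-51.1]]'

```text
clock: 12.65
eef_pos: [457.6, 280.8, 237.3]
tcp_rot: [-3.139, -0.001, 2.518]
contact_force: [-0.9, -0.9, -0.6]
opening: 0.589
grasp_force: 0.0
```

Run:
```python
from mv import *
from meas import *
mv()
im,k=snap('wrist','w7')
im6=cv2.imread('pics/w6.png')
cv2.imwrite('pics/w7r.png',np.hstack([cv2.resize(im,(560,420)),cv2.resize(im6[60:380,130:450],(240,240))]) if 0 else np.vstack([im,np.zeros((0,560,3),np.uint8)]))
i=cv2.resize(im6[40:400],(240,154));o=cv2.copyMakeBorder(im,0,0,0,240,cv2.BORDER_CONSTANT);o[:154,560:]=i;cv2.imwrite('pics/w7r.png',o)
for m,a,ce in blobs(cmask(im,'blue'),300):
    m=cv2.morphologyEx(m.astype(np.uint8),cv2.MORPH_CLOSE,np.ones((15,15)))
    c=cv2.boxPoints(cv2.minAreaRect(cv2.findNonZero(m))); C=np.array([unproj(k,q,35)[:2] for q in c])
    print(a,np.round(c),np.round(C,1).tolist(),C.mean(0),[np.linalg.norm(C[j]-C[j-1]).round(1) for j in range(4)])
```

```text
t 12.65 now [457.6 280.8 237.3] yaw 2.518 open 0.589 grip 0.0 F [-0.9 -0.9 -0.6]
9986 [[250. 196.]
 [255.  32.]
 [333.  35.]
 [329. 198.]] [[447.2, 252.8], [335.9, 341.9], [375.7, 394.5], [493.0, 312.9]] [412.95873881 325.52834498] [np.float64(75.6), np.float64(142.6), np.float64(66.1), np.float64(142.9)]
```

View pics/w7r.png

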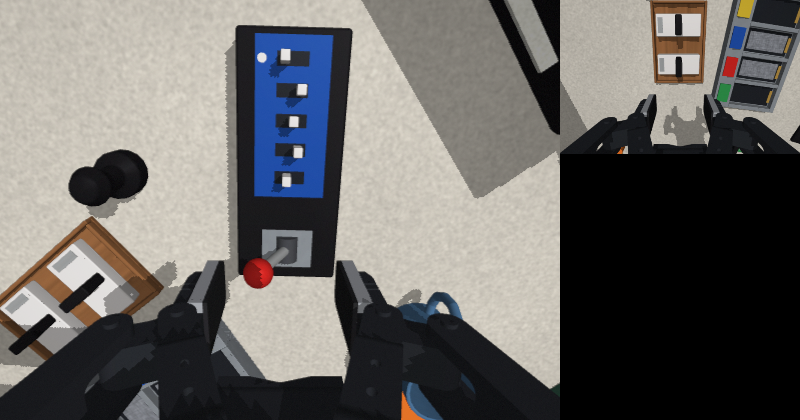

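Both grey caddies are flat in the tray (inset). The box shows the dotted switch 1 paddle at (286,55), switch 2 (302,90), switch 3 (293,121), switch 4 (298,152), switch 5 (286,180) and the lever ball at (258,273). I'll fit the panel pose and slider positions.

```bash
cat > panel.py <<'E'
from meas import *
def panel(im,k,p0=(412,320,.948)):
    m=max(blobs(cmask(im,'blue'),300),key=lambda b:b[1])[0].astype(np.uint8)
    m=cv2.morphologyEx(m,cv2.MORPH_CLOSE,np.ones((19,19)))>0
    h=cv2.convexHull(cv2.findNonZero(m.astype(np.uint8)));hm=np.zeros(m.shape,np.uint8);cv2.fillConvexPoly(hm,h,1);m=hm>0
    f=lambda q:1-(lambda a:(a&m).sum()/(a|m).sum())(render(k,[box(-q[3],q[3],-q[4],q[4],35,35)],q[:3])>0)
    q=np.array([*p0,30,68.])
    for _ in range(3):
        o=minimize(f,q,method='Nelder-Mead',options=dict(initial_simplex=[q]+[q+d for d in np.diag([6,6,.06,4,4])],maxiter=600,xatol=.01,fatol=1e-6)); q=o.x
    p=q[:3]
    hs=cv2.cvtColor(im,cv2.COLOR_BGR2HSV); w=cv2.inRange(hs,(0,0,170),(180,70,255)); w[~m]=0
    out=[]
    for b,a,ce in blobs(w,15):
        d=unproj(k,ce,57)[:2]-p[:2]; c,s=np.cos(p[2]),np.sin(p[2]); out.append((int(a),np.round(ce).tolist(),round(c*d[0]+s*d[1],1),round(-s*d[0]+c*d[1],1)))
    return q,1-o.fun,out
E
python3 - <<'E'
from panel import *
im=cv2.imread('pics/w7.png');q,s,o=panel(im,cam('wrist'));print(np.round(q,3),s);[print(x) for x in o]
E
```

```text
[412.86  325.15    0.921  33.342  71.177] 0.9980509988630827
(99, [285.0, 54.0], np.float64(-7.4), np.float64(52.2))
(76, [261.0, 57.0], np.float64(-26.2), np.float64(49.4))
(99, [302.0, 89.0], np.float64(7.2), np.float64(26.1))
(86, [293.0, 121.0], np.float64(1.2), np.float64(0.2))
(83, [298.0, 152.0], np.float64(6.0), np.float64(-25.7))
(84, [286.0, 181.0], np.float64(-3.2), np.float64(-51.6))
```

Run:
```python
from mv import *
P=(412.9,325.15,.921)
L=lambda x,y,z:(*np.round(place(np.array([[x,y,0.]]),P)[0][:2],1),z,2.492)
mv(L(9.5,52,110),L(9.5,52,64.5))
print([L(x,y,0)[:2] for x,y in((9.5,52),(-9.5,26),(-9.5,0),(9.5,-26),(9.5,-52))])
```

```text
t 12.7 now [457.8 280.8 237.6] yaw 2.518 open 0.588 grip 0.0 F [-0.5  0.1  0.5]
(np.float64(377.2), np.float64(364.2), 110, 2.492) -> [0.1141, 0.0208, 0.1277] [-0.1, -0.0, 1.5]
(np.float64(377.2), np.float64(364.2), 64.5, 2.492) -> [0.1141, 0.0209, 0.1732] [-0.1, -0.0, 1.5]
[(np.float64(377.2), np.float64(364.2)), (np.float64(386.5), np.float64(333.3)), (np.float64(407.2), np.float64(317.6)), (np.float64(439.3), np.float64(317.0)), (np.float64(460.1), np.float64(301.3))]
```

Emit:
carry_out --delta_pos '[[0.114,0.021,0.05],[0.114,0.021,0.09],[0.114,0.021,0.127],[0.114,0.021,0.127],[0.114,0.021,0.127],[0.114,0.021,0.127]]' --rot '[[0,0,1.5],[0,0,1.5],[0,0,1.5],[0,0,1.5],[0,0,1.5],[0,0,1.5]]' --claw 0.06

```text
clock: 13.45
eef_pos: [379.6, 366.1, 113.5]
tcp_rot: [3.138, 0.001, 2.492]
contact_force: [-0.0, 0.2, -0.2]
opening: 0.701
grasp_force: 0.0
```

Run:
```python
from mv import *
mv((377.2,364.2,64.5,2.492))
```

```text
t 13.45 now [379.6 366.1 113.5] yaw 2.492 open 0.701 grip 0.0 F [-0.   0.2 -0.2]
(377.2, 364.2, 64.5, 2.492) -> [0.0008, -0.0031, 0.049] [0.2, 0.0, 0.0]
```

Emit:
carry_out --delta_pos '[[0.001,-0.003,0.025],[0.001,-0.003,0.049],[0.001,-0.003,0.049],[0.001,-0.003,0.049]]' --rot '[[0,0,0],[0,0,0],[0,0,0],[0,0,0]]'

```text
clock: 13.95
eef_pos: [376.1, 364.5, 63.8]
tcp_rot: [3.14, 0.0, 2.493]
contact_force: [0.2, -0.2, -0.3]
opening: 0.704
grasp_force: 0.0
```

Emit:
carry_out --delta_pos '[[0,0,0],[0,0,0],[0,0,0],[0,0,0],[0,0,0],[0,0,0]]' --rot '[[0,0,0],[0,0,0],[0,0,0],[0,0,0],[0,0,0],[0,0,0]]' --claw 0.0 --grip_force 20

```text
clock: 14.7
eef_pos: [374.9, 363.7, 62.7]
tcp_rot: [-3.141, 0.0, 2.494]
contact_force: [-2.1, -2.0, 7.4]
opening: 0.091
grasp_force: 24.2
```

Emit:
carry_out --delta_pos '[[0,0,0],[0,0,0],[0,0,0],[0,0,-0.03],[0,0,-0.035],[-0.027,-0.0185,-0.035],[-0.027,-0.0185,-0.01],[-0.027,-0.0185,0]]' --rot '[[0,0,0],[0,0,0],[0,0,0],[0,0,0],[0,0,0],[0,0,0],[0,0,0],[0,0,0]]' --claw 0.06

```text
clock: 15.7
eef_pos: [385.0, 332.3, 61.1]
tcp_rot: [-3.14, -0.0, 2.493]
contact_force: [-0.4, 1.0, -0.3]
opening: 0.707
grasp_force: 0.0
```

Run:
```python
from mv import *
mv((386.5,333.3,64.5,2.492))
```

```text
t 15.7 now [385.  332.3  61.1] yaw 2.493 open 0.707 grip 0.0 F [-0.4  1.  -0.3]
(386.5, 333.3, 64.5, 2.492) -> [-0.0006, 0.0017, -0.0034] [-0.1, -0.0, 0.1]
```

Emit:
carry_out --delta_pos '[[0,0.0015,-0.0035],[0,0.0015,-0.0035],[0,0.0015,-0.0035],[0,0.0015,-0.0035],[0,0.0015,-0.0035],[0,0.0015,-0.0035],[0,0.0015,-0.0035]]' --rot '[[0,0,0],[0,0,0],[0,0,0],[0,0,0],[0,0,0],[0,0,0],[0,0,0]]' --claw 0.0

```text
clock: 16.58
eef_pos: [387.0, 334.9, 66.8]
tcp_rot: [3.139, 0.0, 2.494]
contact_force: [0.3, 1.7, 6.9]
opening: 0.086
grasp_force: 23.6
```

Emit:
carry_out --delta_pos '[[0,0,0],[0,0,0],[0,0,0],[0,0,-0.03],[0,0,-0.035],[-0.026,0,-0.035],[-0.026,0,-0.01],[-0.026,0,-0.002]]' --rot '[[0,0,0],[0,0,0],[0,0,0],[0,0,0],[0,0,0],[0,0,0],[0,0,0],[0,0,0]]' --claw 0.06

```text
clock: 17.58
eef_pos: [406.3, 317.6, 66.3]
tcp_rot: [-3.139, -0.001, 2.493]
contact_force: [0.6, -1.1, 0.7]
opening: 0.703
grasp_force: 0.0
```

Run:
```python
from mv import *
mv((407.2,317.6,64.5,2.492))
```

```text
t 17.57 now [406.3 317.6  66.3] yaw 2.493 open 0.703 grip 0.0 F [ 0.6 -1.1  0.7]
(407.2, 317.6, 64.5, 2.492) -> [-0.0007, 0.0005, 0.0018] [-0.1, -0.0, 0.1]
```

Emit:
carry_out --delta_pos '[[0,0,0.001],[0,0,0.001],[0,0,0.001],[0,0,0.001],[0,0,0.001],[0,0,0.001],[0,0,0.001]]' --rot '[[0,0,0],[0,0,0],[0,0,0],[0,0,0],[0,0,0],[0,0,0],[0,0,0]]' --claw 0.0

```text
clock: 18.45
eef_pos: [407.5, 319.0, 67.5]
tcp_rot: [3.14, 0.0, 2.494]
contact_force: [-0.7, 3.1, 6.6]
opening: 0.09
grasp_force: 23.7
```

Emit:
carry_out --delta_pos '[[0,0,0],[0,0,0],[0,0,0],[0,0,-0.03],[0,0,-0.035],[-0.026,0.0195,-0.035],[-0.026,0.0195,-0.01],[-0.026,0.0195,-0.001]]' --rot '[[0,0,0],[0,0,0],[0,0,0],[0,0,0],[0,0,0],[0,0,0],[0,0,0],[0,0,0]]' --claw 0.06

```text
clock: 19.45
eef_pos: [438.8, 317.5, 66.2]
tcp_rot: [-3.139, -0.001, 2.493]
contact_force: [-0.4, -0.7, 0.0]
opening: 0.703
grasp_force: 0.0
```

Run:
```python
from mv import *
mv((439.3,317.0,65,2.492))
```

```text
t 19.45 now [438.8 317.5  66.2] yaw 2.493 open 0.703 grip 0.0 F [-0.4 -0.7  0. ]
(439.3, 317.0, 65, 2.492) -> [-0.0007, -0.0001, 0.0012] [-0.1, -0.0, 0.1]
```

Emit:
carry_out --delta_pos '[[0,0,0.001],[0,0,0.001],[0,0,0.001],[0,0,0.001],[0,0,0.001],[0,0,0.001],[0,0,0.001]]' --rot '[[0,0,0],[0,0,0],[0,0,0],[0,0,0],[0,0,0],[0,0,0],[0,0,0]]' --claw 0.0

```text
clock: 20.32
eef_pos: [437.8, 316.3, 67.1]
tcp_rot: [-3.137, -0.001, 2.494]
contact_force: [-5.5, -8.8, 9.1]
opening: 0.083
grasp_force: 23.6
```

Emit:
carry_out --delta_pos '[[0,0,0],[0,0,0],[0,0,0],[0,0,-0.03],[0,0,-0.035],[-0.026,0,-0.035],[-0.026,0,-0.01],[-0.026,0,-0.001]]' --rot '[[0,0,0],[0,0,0],[0,0,0],[0,0,0],[0,0,0],[0,0,0],[0,0,0],[0,0,0]]' --claw 0.06

```text
clock: 21.32
eef_pos: [459.7, 302.0, 66.4]
tcp_rot: [-3.14, -0.001, 2.493]
contact_force: [-0.1, -0.1, -0.6]
opening: 0.701
grasp_force: 0.0
```

Run:
```python
from mv import *
mv((460.1,301.3,65,2.492))
```

```text
t 21.32 now [459.7 302.   66.4] yaw 2.493 open 0.701 grip 0.0 F [-0.1 -0.1 -0.6]
(460.1, 301.3, 65, 2.492) -> [-0.0008, -0.0003, 0.0014] [-0.1, -0.0, 0.1]
```

Now switch 5, then up to a viewing pose like the earlier one.

Emit:
carry_out --delta_pos '[[0,0,0.001],[0,0,0.001],[0,0,0.001],[0,0,0.001],[0,0,0.001],[0,0,0.001],[0,0,0.001]]' --rot '[[0,0,0],[0,0,0],[0,0,0],[0,0,0],[0,0,0],[0,0,0],[0,0,0]]' --claw 0.0

```text
clock: 22.2
eef_pos: [458.4, 300.6, 67.1]
tcp_rot: [-3.136, -0.001, 2.494]
contact_force: [-6.2, -10.5, 10.9]
opening: 0.086
grasp_force: 23.2
```

Emit:
carry_out --delta_pos '[[0,0,0],[0,0,0],[0,0,0],[0,0,-0.03],[0,-0.01,-0.09],[0,-0.01,-0.15],[0,-0.01,-0.17],[0,-0.01,-0.17]]' --rot '[[0,0,0],[0,0,0],[0,0,0],[0,0,0],[0,0,0],[0,0,0],[0,0,0],[0,0,0]]' --claw 0.05

```text
clock: 23.2
eef_pos: [455.2, 295.4, 238.6]
tcp_rot: [3.138, 0.001, 2.494]
contact_force: [0.3, -0.3, -0.3]
opening: 0.583
grasp_force: 0.0
```

Run:
```python
from panel import *
from mv import *
im,k=snap('wrist','w8');q,s,o=panel(im,k);print(np.round(q,3),s);[print(x) for x in o]
# caddies from top
im,k=snap('top','top2')
for c,b,p in(('red',0,(554,-365,.08)),('green',0,(576,-237,-.25)),('yellow',0,(405,-393,2.97))):
    for m,a,ce in blobs(cmask(im,c),150):
        X=unproj(k,ce,18)
        if X[1]>-150: continue
        hm=np.zeros(m.shape,np.uint8);cv2.fillConvexPoly(hm,cv2.convexHull(cv2.findNonZero(m.astype(np.uint8))),1)
        print(c,a,np.round(X[:2]),[np.round(v,2) for v in fit(k,hm,caddy(),[X[0],X[1],p[2]])])
mv()
```

```text
[412.139 325.029   0.921  33.58   70.836] 0.9978191578594195
(100, [286.0, 68.0], np.float64(7.9), np.float64(51.9))
(70, [245.0, 71.0], np.float64(-25.2), np.float64(49.8))
(93, [268.0, 102.0], np.float64(-7.3), np.float64(25.8))
(80, [268.0, 134.0], np.float64(-7.6), np.float64(-0.1))
(80, [286.0, 164.0], np.float64(8.0), np.float64(-25.8))
(73, [285.0, 192.0], np.float64(8.1), np.float64(-51.6))
red 3123 [ 774. -651.] [array([ 7.4530e+02, -6.4429e+02,  2.6000e-01]), np.float64(0.24)]
red 336 [ 527. -346.] [array([ 5.2563e+02, -3.5104e+02,  1.0000e-02]), np.float64(0.71)]
yellow 390 [ 408. -388.] [array([ 406.69, -391.85,    3.  ]), np.float64(0.83)]
yellow 389 [ 270. -326.] [array([ 283.23, -331.73,    2.68]), np.float64(0.62)]
yellow 247 [ 229. -376.] [array([ 238.15, -390.34,    2.32]), np.float64(0.56)]
t 23.3 now [453.9 294.5 235.9] yaw 2.494 open 0.587 grip 0.0 F [-0.2 -0.   0.7]
```

All five switches read ±8 mm as the code requires. Red seems to have shifted, so I'll go and look over the loose caddies.

Run:
```python
from mv import *
mv((500,-330,280,1.5708))
```

```text
t 23.3 now [453.9 294.5 235.9] yaw 2.494 open 0.587 grip 0.0 F [-0.2 -0.   0.7]
(500, -330, 280, 1.5708) -> [-0.4136, -0.4701, -0.0438] [-0.1, 0.0, 52.9]
```

Emit:
carry_out --delta_pos '[[-0.4136,-0.4701,-0.044],[-0.4136,-0.4701,-0.044],[-0.4136,-0.4701,-0.044],[-0.4136,-0.4701,-0.044],[-0.4136,-0.4701,-0.044],[-0.4136,-0.4701,-0.044],[-0.4136,-0.4701,-0.044],[-0.4136,-0.4701,-0.044]]' --rot '[[0,0,53],[0,0,53],[0,0,53],[0,0,53],[0,0,53],[0,0,53],[0,0,53],[0,0,53]]'

```text
clock: 24.3
eef_pos: [490.1, -204.5, 270.0]
tcp_rot: [-3.139, -0.001, 1.568]
contact_force: [1.4, -0.1, 0.2]
opening: 0.584
grasp_force: 0.0
```

Run:
```python
from mv import *
mv((500,-330,280,1.5708))
```

```text
t 24.3 now [ 490.1 -204.5  270. ] yaw 1.568 open 0.584 grip 0.0 F [ 1.4 -0.1  0.2]
(500, -330, 280, 1.5708) -> [-0.1254, 0.0101, -0.0101] [-0.1, -0.1, -0.1]
```

Emit:
carry_out --delta_pos '[[-0.125,0.01,-0.01],[-0.125,0.01,-0.01],[-0.125,0.01,-0.01],[-0.125,0.01,-0.01],[-0.125,0.01,-0.01]]' --rot '[[0,0,0],[0,0,0],[0,0,0],[0,0,0],[0,0,0]]'

```text
clock: 24.92
eef_pos: [500.4, -326.4, 280.9]
tcp_rot: [-3.14, -0.001, 1.57]
contact_force: [0.0, -0.1, -1.0]
opening: 0.585
grasp_force: 0.0
```

```bash
cat > cad.py <<'E'
from meas import *
def cads(im,k):
    out=[]
    for c in('red','green','yellow'):
        hs=[]
        m=cv2.dilate(cmask(im,c),np.ones((7,7)))
        for b,a,ce in blobs(m,400):
            mm=(b&(cmask(im,c)>0)).astype(np.uint8)
            hm=np.zeros(mm.shape,np.uint8);cv2.fillConvexPoly(hm,cv2.convexHull(cv2.findNonZero(mm)),1)
            X=unproj(k,ce,18); best=max((fit(k,hm,[caddy()[0]],[X[0],X[1],y]) for y in(0,1.57)),key=lambda t:t[1])
            out.append((c,int(a),np.round(ce).tolist(),np.round(best[0],3).tolist(),round(best[1],3)))
    return out
E
python3 - <<'E'
from cad import *
from mv import *
mv()
im,k=snap('wrist','w9')
for o in cads(im,k): print(o)
E
```

```text
t 24.93 now [ 500.4 -326.4  280.9] yaw 1.57 open 0.585 grip 0.0 F [ 0.  -0.1 -1. ]
('red', 3477, [301.0, 195.0], [524.738, -351.755, 0.105], np.float64(0.952))
('green', 3905, [350.0, 91.0], [576.948, -236.034, 2.909], np.float64(0.959))
('yellow', 5165, [71.0, 189.0], [257.485, -338.68, 1.035], np.float64(0.675))
('yellow', 3312, [202.0, 228.0], [405.392, -393.384, 2.988], np.float64(0.949))
```

View pics/w9.png

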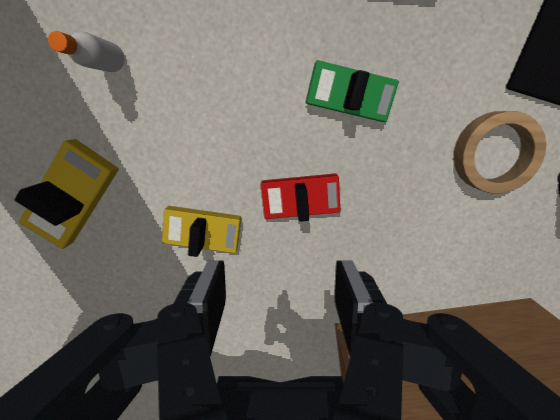

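Red has been nudged and now lies at pixel (301,195), which is (525,-352). Green is at (350,91) and the middle-sized yellow at (202,228). Grasp red.

Run:
```python
from mv import *
mv((524.7,-351.8,110,1.676),(524.7,-351.8,50,1.676))
```

```text
t 24.98 now [ 500.6 -326.4  281.2] yaw 1.57 open 0.587 grip 0.0 F [ 0.6 -1.1 -0.5]
(524.7, -351.8, 110, 1.676) -> [-0.0256, 0.0243, 0.1712] [-0.1, -0.1, -6.1]
(524.7, -351.8, 50, 1.676) -> [-0.0256, 0.0244, 0.2312] [-0.1, -0.1, -6.1]
```

Emit:
carry_out --delta_pos '[[-0.0256,0.0244,0.06],[-0.0256,0.0244,0.12],[-0.0256,0.0244,0.171],[-0.0256,0.0244,0.171],[-0.0256,0.0244,0.171]]' --rot '[[0,0,-6.1],[0,0,-6.1],[0,0,-6.1],[0,0,-6.1],[0,0,-6.1]]'

```text
clock: 25.6
eef_pos: [526.2, -353.5, 112.9]
tcp_rot: [3.14, 0.001, 1.676]
contact_force: [0.5, -0.3, 1.6]
opening: 0.583
grasp_force: 0.0
```

Run:
```python
from mv import *
from cad import *
im,k=snap('wrist','w10');print([o for o in cads(im,k) if o[0]=='red'])
mv((524.7,-351.8,50,1.676))
```

```text
[('red', 8711, [277.0, 216.0], [524.993, -352.163, 0.105], np.float64(0.951))]
t 25.65 now [ 526.7 -353.9  113.7] yaw 1.676 open 0.584 grip 0.0 F [1.1 0.1 0.4]
(524.7, -351.8, 50, 1.676) -> [0.0025, -0.0019, 0.0637] [0.2, 0.1, -0.0]
```

Emit:
carry_out --delta_pos '[[0.0015,-0.002,0.04],[0.0015,-0.002,0.063],[0.0015,-0.002,0.063],[0.0015,-0.002,0.063]]' --rot '[[0,0,0],[0,0,0],[0,0,0],[0,0,0]]'

```text
clock: 26.15
eef_pos: [524.3, -353.0, 50.4]
tcp_rot: [3.139, 0.002, 1.675]
contact_force: [0.4, -0.1, 0.8]
opening: 0.584
grasp_force: 0.0
```

Emit:
carry_out --delta_pos '[[0,0,0],[0,0,0],[0,0,0],[0,0,0],[0,0,0],[0,0,0]]' --rot '[[0,0,0],[0,0,0],[0,0,0],[0,0,0],[0,0,0],[0,0,0]]' --claw 0.0 --grip_force 70

```text
clock: 26.9
eef_pos: [523.6, -352.6, 49.1]
tcp_rot: [3.14, 0.001, 1.675]
contact_force: [-1.0, 1.1, 7.7]
opening: 0.125
grasp_force: 69.5
```

Run:
```python
from mv import *
mv((524.7,-351.8,150,1.676),(607.1,-33.9,150,1.4836))
```

```text
t 26.9 now [ 523.6 -352.6   49.1] yaw 1.675 open 0.125 grip 69.5 F [-1.   1.1  7.7]
(524.7, -351.8, 150, 1.676) -> [0.0005, 0.0013, -0.1009] [0.1, 0.1, -0.1]
(607.1, -33.9, 150, 1.4836) -> [0.3082, 0.1163, -0.1011] [0.1, 0.1, 11.0]
```

Emit:
carry_out --delta_pos '[[0,0,-0.05],[0.01,0.005,-0.101],[0.308,0.116,-0.101],[0.308,0.116,-0.101],[0.308,0.116,-0.101],[0.308,0.116,-0.101],[0.308,0.116,-0.101],[0.308,0.116,-0.101]]' --rot '[[0,0,0],[0,0,0],[0,0,11],[0,0,11],[0,0,11],[0,0,11],[0,0,11],[0,0,11]]'

```text
clock: 27.9
eef_pos: [606.8, -30.0, 149.0]
tcp_rot: [3.141, -0.001, 1.487]
contact_force: [0.5, -1.1, -2.1]
opening: 0.129
grasp_force: 68.8
```

Emit:
carry_out --delta_pos '[[0,0,0],[0,0,0]]' --rot '[[0,0,0],[0,0,0]]'

```text
clock: 28.15
eef_pos: [605.8, -35.1, 148.8]
tcp_rot: [-3.141, 0.0, 1.482]
contact_force: [0.5, -0.2, -1.9]
opening: 0.128
grasp_force: 68.8
```

```bash
cat > held.py <<'E'
from cad import *
from mv import *
def held(name,c,off):
    """pose of the held caddy (underside = tcp z - off) and of the dock tags"""
    s=r.sense(); k=cam('wrist',s); im=r.grab_frame('wrist'); cv2.imwrite(f'pics/{name}.png',im)
    for t in('yellow','blue','red','green'):
        for b,a,ce in blobs(cmask(im,t),150):
            X=unproj(k,ce,33)
            if 520<X[0]<565 and abs(X[1])<110: print('tag',t,int(a),np.round(ce),np.round(X[:2],1))
    m=cmask(im,c); bs=[b for b in blobs(m,100)]
    z=s['eef_pos'][2]-off; p=s['eef_pos']; yaw=s['tcp_rot'][2]-np.pi/2
    zone=cv2.dilate(render(k,[caddy(z)[0]],(p[0],p[1],yaw)),np.ones((25,25)))
    mm=((m>0)&(zone>0)).astype(np.uint8)
    hm=np.zeros(mm.shape,np.uint8);cv2.fillConvexPoly(hm,cv2.convexHull(cv2.findNonZero(mm)),1)
    q,sc=fit(k,hm,[caddy(z)[0]],[p[0],p[1],yaw]); print('held',np.round(q,3),round(sc,3),'tcp',np.round(p,1),'yaw',round(yaw,3))
E
python3 - <<'E'
from held import *
held('w11','red',49)
mv((607.1,-33.9,70,1.4836))
E
```

```text
tag yellow 2668 [172.  33.] [550.3  88.1]
tag blue 2373 [180. 129.] [545.3  30.9]
tag green 500 [183. 285.] [527.3 -84.6]
held [ 6.04835e+02 -3.23050e+01 -1.28000e-01] 0.931 tcp [605.8 -35.1 148.8] yaw -0.089
t 28.2 now [605.8 -35.3 148.8] yaw 1.481 open 0.123 grip 68.8 F [-0.6  0.8 -1.8]
(607.1, -33.9, 70, 1.4836) -> [0.0015, 0.0012, 0.0788] [-0.0, 0.0, -0.1]
```

View pics/w11.png

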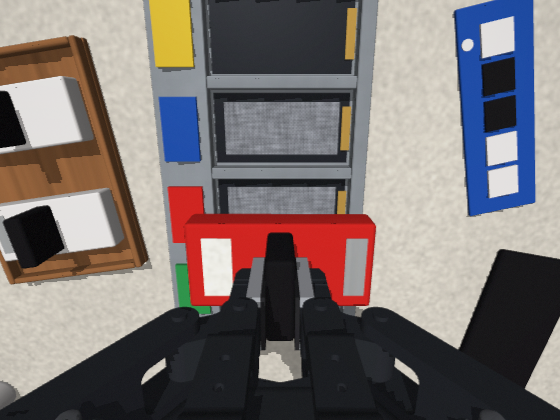

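Run:
```python
from held import *
k=cam('wrist')
C=np.array([unproj(k,q,117.8)[:2] for q in((187,223),(375,222),(191,305),(371,304))]);print(np.round(C,1),C.mean(0),[np.linalg.norm(C[0]-C[1]),np.linalg.norm(C[0]-C[2])],np.arctan2(*(C[1]-C[0])[::-1]),np.arctan2(*(C[3]-C[2])[::-1]))
mv((607.1,-33.9,68,1.4836))
```

```text
[[565.9  -8.4]
 [651.8 -15.6]
 [560.6 -51.1]
 [649.6 -58.5]] [606.9808428 -33.4055705] [np.float64(86.2746755798395), np.float64(42.97732346285829)] -0.0832866911206974 -0.08267115239135715
t 28.2 now [605.8 -35.3 148.8] yaw 1.481 open 0.123 grip 68.8 F [-0.6  0.8 -1.8]
(607.1, -33.9, 68, 1.4836) -> [0.0015, 0.0012, 0.0808] [-0.0, 0.0, -0.1]
```

Emit:
carry_out --delta_pos '[[0.0005,0.0005,0.03],[0.0005,0.0005,0.05],[0.0005,0.0005,0.05],[0.0005,0.0005,0.05]]' --rot '[[0,0,0],[0,0,0],[0,0,0],[0,0,0]]'

```text
clock: 28.7
eef_pos: [607.1, -33.7, 99.3]
tcp_rot: [3.141, 0.0, 1.482]
contact_force: [0.0, -0.7, -1.9]
opening: 0.127
grasp_force: 68.7
```

Run:
```python
from held import *
mv((606.3,-34.8,68,1.4836))
```

```text
t 28.7 now [607.1 -33.7  99.3] yaw 1.482 open 0.127 grip 68.7 F [ 0.  -0.7 -1.9]
(606.3, -34.8, 68, 1.4836) -> [-0.0012, -0.0007, 0.0313] [0.0, 0.0, -0.1]
```

Emit:
carry_out --delta_pos '[[-0.001,-0.0005,0.012],[-0.001,-0.0005,0.02],[-0.001,-0.0005,0.026],[-0.001,-0.0005,0.031],[-0.001,-0.0005,0.031]]' --rot '[[0,0,0],[0,0,0],[0,0,0],[0,0,0],[0,0,0]]'

```text
clock: 29.32
eef_pos: [606.2, -34.2, 67.6]
tcp_rot: [-3.141, 0.0, 1.483]
contact_force: [-1.2, 0.0, -0.4]
opening: 0.126
grasp_force: 68.8
```

Emit:
carry_out --delta_pos '[[0,0,0],[0,0,0],[0,0,0],[0,0,-0.04],[0,0,-0.1],[0,0,-0.12],[0,0,-0.12]]' --rot '[[0,0,0],[0,0,0],[0,0,0],[0,0,0],[0,0,0],[0,0,0],[0,0,0]]' --claw 0.05

```text
clock: 30.2
eef_pos: [607.3, -34.3, 189.9]
tcp_rot: [3.138, -0.0, 1.483]
contact_force: [-0.5, 0.7, -0.8]
opening: 0.583
grasp_force: 0.0
```

Run:
```python
from rib import *
from mv import *
im,k=snap('wrist','w12')
# red top face in the bay: underside 18
m=cmask(im,'red'); z=18
zone=cv2.dilate(render(k,[caddy(z)[0]],(606.5,-34,-.087)),np.ones((7,7)))
mm=((m>0)&(zone>0)).astype(np.uint8);hm=np.zeros_like(mm);cv2.fillConvexPoly(hm,cv2.convexHull(cv2.findNonZero(mm)),1)
for zz in(18,24): print(zz,fit(k,hm,[box(-45,45,-22,22,zz+17.9,zz+18)],[606.5,-34,-.087]))
mv((405.4,-393.4,110,np.pi/2-.154))
```

```text
18 (array([ 6.06827543e+02, -3.19634494e+01, -8.70666233e-02]), np.float64(0.9684510823963752))
24 (array([ 6.07388104e+02, -3.00735479e+01, -8.80851430e-02]), np.float64(0.9620045856534556))
t 30.25 now [606.3 -34.3 188.2] yaw 1.483 open 0.583 grip 0.0 F [ 0.7 -0.1 -0.1]
(405.4, -393.4, 110, 1.4167963267948966) -> [-0.3754, -0.1688, 0.078] [0.1, -0.0, 3.8]
```

Emit:
carry_out --delta_pos '[[-0.375,-0.169,0.078],[-0.375,-0.169,0.078],[-0.375,-0.169,0.078],[-0.375,-0.169,0.078],[-0.375,-0.169,0.078],[-0.375,-0.169,0.078],[-0.375,-0.169,0.078],[-0.375,-0.169,0.078]]' --rot '[[0,0,3.8],[0,0,3.8],[0,0,3.8],[0,0,3.8],[0,0,3.8],[0,0,3.8],[0,0,3.8],[0,0,3.8]]'

```text
clock: 31.25
eef_pos: [402.4, -394.2, 107.5]
tcp_rot: [-3.139, -0.002, 1.413]
contact_force: [0.4, 0.6, -0.6]
opening: 0.585
grasp_force: 0.0
```

Run:
```python
from mv import *
from cad import *
im,k=snap('wrist','w13');print([o for o in cads(im,k) if o[0]=='yellow'])
mv((405.4,-393.4,50,1.417))
```

```text
[('yellow', 12652, [50.0, 172.0], [260.821, -338.542, 0.958], np.float64(0.761)), ('yellow', 9010, [285.0, 220.0], [405.587, -392.962, -0.154], np.float64(0.947)), ('yellow', 2875, [291.0, 332.0], [394.217, -507.381, 1.361], np.float64(0.435))]
t 31.3 now [ 403.3 -393.   108. ] yaw 1.414 open 0.586 grip 0.0 F [-0.1  0.2  0.2]
(405.4, -393.4, 50, 1.417) -> [-0.0002, 0.0023, 0.058] [-0.2, -0.1, -0.2]
```

Emit:
carry_out --delta_pos '[[0,0.0015,0.035],[0,0.0015,0.058],[0,0.0015,0.058],[0,0.0015,0.058]]' --rot '[[0,0,0],[0,0,0],[0,0,0],[0,0,0]]'

```text
clock: 31.8
eef_pos: [407.1, -392.6, 52.3]
tcp_rot: [3.141, -0.0, 1.418]
contact_force: [0.5, -0.2, 0.3]
opening: 0.585
grasp_force: 0.0
```

Emit:
carry_out --delta_pos '[[0,0,0],[0,0,0],[0,0,0],[0,0,0],[0,0,0],[0,0,0]]' --rot '[[0,0,0],[0,0,0],[0,0,0],[0,0,0],[0,0,0],[0,0,0]]' --claw 0.0 --grip_force 70

```text
clock: 32.55
eef_pos: [406.9, -393.6, 52.9]
tcp_rot: [3.14, 0.001, 1.417]
contact_force: [-0.7, 1.4, 6.5]
opening: 0.124
grasp_force: 69.9
```

Run:
```python
from mv import *
mv((617.7,84.8,150,1.4836))
```

```text
t 32.55 now [ 406.9 -393.6   52.9] yaw 1.417 open 0.124 grip 69.9 F [-0.7  1.4  6.5]
(617.7, 84.8, 150, 1.4836) -> [0.505, 0.1349, -0.0973] [0.1, 0.0, -3.8]
```

Emit:
carry_out --delta_pos '[[0,0,-0.05],[0.01,0.003,-0.1],[0.505,0.135,-0.1],[0.505,0.135,-0.1],[0.505,0.135,-0.1],[0.505,0.135,-0.1],[0.505,0.135,-0.1],[0.505,0.135,-0.1]]' --rot '[[0,0,0],[0,0,0],[0,0,-3.8],[0,0,-3.8],[0,0,-3.8],[0,0,-3.8],[0,0,-3.8],[0,0,-3.8]]'

```text
clock: 33.55
eef_pos: [562.6, -38.7, 152.2]
tcp_rot: [3.141, 0.0, 1.483]
contact_force: [0.9, -0.7, -1.4]
opening: 0.123
grasp_force: 68.8
```

Run:
```python
from mv import *
mv((617.7,84.8,150,1.4836))
```

```text
t 33.55 now [562.6 -38.7 152.2] yaw 1.483 open 0.123 grip 68.8 F [ 0.9 -0.7 -1.4]
(617.7, 84.8, 150, 1.4836) -> [0.1278, 0.0441, 0.0023] [0.0, 0.0, -0.0]
```

Emit:
carry_out --delta_pos '[[0.126,0.043,0.002],[0.126,0.043,0.002],[0.126,0.043,0.002],[0.126,0.043,0.002],[0.126,0.043,0.002]]' --rot '[[0,0,0],[0,0,0],[0,0,0],[0,0,0],[0,0,0]]'

```text
clock: 34.17
eef_pos: [615.2, 79.8, 149.8]
tcp_rot: [-3.141, 0.0, 1.482]
contact_force: [0.1, -0.1, -1.3]
opening: 0.127
grasp_force: 68.8
```

Run:
```python
from held import *
held('w14','yellow',53)
mv((617.0,84.0,100,1.4836),(617.0,84.0,72,1.4836))
```

```text
tag blue 706 [187. 285.] [539.4  30. ]
held [ 6.14781e+02  8.26540e+01 -8.70000e-02] 0.886 tcp [615.2  79.8 149.8] yaw -0.089
t 34.23 now [615.3  79.7 149.9] yaw 1.482 open 0.122 grip 68.8 F [ 0.2  0.4 -0.5]
(617.0, 84.0, 100, 1.4836) -> [0.0045, 0.0013, 0.0499] [-0.0, 0.0, -0.1]
(617.0, 84.0, 72, 1.4836) -> [0.0045, 0.0013, 0.0779] [-0.0, 0.0, -0.1]
```

View pics/w14.png

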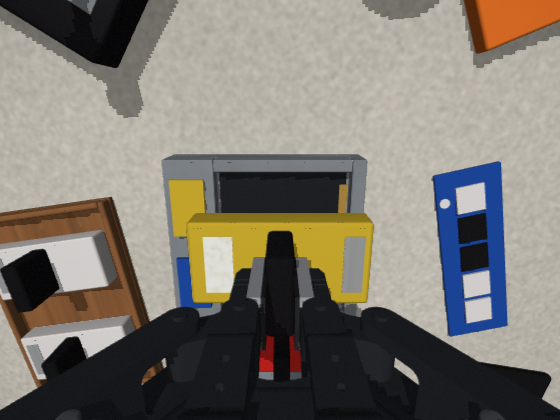

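The yellow caddy is held square to its bay, and the wall edge at row 160 is parallel to the block edge at row 215. Lower it.

Emit:
carry_out --delta_pos '[[0.003,0.001,0.025],[0.003,0.001,0.048],[0.003,0.001,0.048],[0.003,0.001,0.048]]' --rot '[[0,0,0],[0,0,0],[0,0,0],[0,0,0]]'

```text
clock: 34.72
eef_pos: [617.5, 83.3, 102.7]
tcp_rot: [3.141, -0.0, 1.482]
contact_force: [0.5, 0.5, -0.9]
opening: 0.125
grasp_force: 68.8
```

Run:
```python
from held import *
mv((617.0,83.5,72,1.4836))
```

```text
t 34.73 now [617.5  83.3 102.7] yaw 1.482 open 0.125 grip 68.8 F [ 0.5  0.5 -0.9]
(617.0, 83.5, 72, 1.4836) -> [0.0001, -0.0005, 0.0307] [0.0, -0.0, -0.1]
```

Emit:
carry_out --delta_pos '[[0,-0.0005,0.012],[0,-0.0005,0.02],[0,-0.0005,0.026],[0,-0.0005,0.031],[0,-0.0005,0.031]]' --rot '[[0,0,0],[0,0,0],[0,0,0],[0,0,0],[0,0,0]]'

```text
clock: 35.35
eef_pos: [616.8, 84.2, 70.9]
tcp_rot: [3.141, -0.0, 1.483]
contact_force: [-0.3, 0.3, 1.1]
opening: 0.124
grasp_force: 69.1
```

Emit:
carry_out --delta_pos '[[0,0,0],[0,0,0],[0,0,0],[0,0,-0.04],[0,0,-0.1],[0,0,-0.12],[0,0,-0.12]]' --rot '[[0,0,0],[0,0,0],[0,0,0],[0,0,0],[0,0,0],[0,0,0],[0,0,0]]' --claw 0.05

```text
clock: 36.22
eef_pos: [617.7, 84.3, 192.7]
tcp_rot: [3.138, -0.001, 1.483]
contact_force: [-0.6, -0.1, -0.6]
opening: 0.588
grasp_force: 0.0
```

Run:
```python
from mv import *
im,k=snap('wrist','w15')
mv((577,-236,110,1.338))
```

```text
t 36.27 now [616.7  84.1 191. ] yaw 1.483 open 0.589 grip 0.0 F [-0.5 -1.  -0.6]
(577, -236, 110, 1.338) -> [-0.3224, -0.0116, 0.0809] [0.0, -0.0, 8.3]
```

Emit:
carry_out --delta_pos '[[-0.322,-0.012,0.04],[-0.322,-0.012,0.04],[-0.322,-0.012,0.06],[-0.322,-0.012,0.081],[-0.322,-0.012,0.081],[-0.322,-0.012,0.081],[-0.322,-0.012,0.081],[-0.322,-0.012,0.081]]' --rot '[[0,0,8.3],[0,0,8.3],[0,0,8.3],[0,0,8.3],[0,0,8.3],[0,0,8.3],[0,0,8.3],[0,0,8.3]]'

```text
clock: 37.28
eef_pos: [576.6, -234.4, 109.6]
tcp_rot: [-3.141, -0.0, 1.339]
contact_force: [0.4, 0.5, 0.1]
opening: 0.588
grasp_force: 0.0
```

Run:
```python
from mv import *
from cad import *
im,k=snap('wrist','w16');print([o for o in cads(im,k) if o[0]=='green'])
mv((577,-236,51,1.338))
```

```text
[('green', 2060, [135.0, 18.0], [520.294, -54.142, -1.132], np.float64(0.729)), ('green', 8720, [281.0, 223.0], [577.124, -236.874, -0.23], np.float64(0.945))]
t 37.33 now [ 576.9 -234.2  110. ] yaw 1.339 open 0.585 grip 0.0 F [-1.2  0.6  0.2]
(577, -236, 51, 1.338) -> [-0.0018, 0.0005, 0.059] [-0.0, -0.0, 0.1]
```

Emit:
carry_out --delta_pos '[[-0.002,0,0.035],[-0.002,0,0.058],[-0.002,0,0.058],[-0.002,0,0.058]]' --rot '[[0,0,0],[0,0,0],[0,0,0],[0,0,0]]'

```text
clock: 37.83
eef_pos: [577.0, -237.0, 53.1]
tcp_rot: [3.14, 0.0, 1.339]
contact_force: [-0.3, 0.8, -0.1]
opening: 0.589
grasp_force: 0.0
```

Emit:
carry_out --delta_pos '[[0,0,0],[0,0,0],[0,0,0],[0,0,0],[0,0,0],[0,0,0]]' --rot '[[0,0,0],[0,0,0],[0,0,0],[0,0,0],[0,0,0],[0,0,0]]' --claw 0.0 --grip_force 70

```text
clock: 38.58
eef_pos: [576.7, -237.8, 53.0]
tcp_rot: [3.14, 0.0, 1.338]
contact_force: [-0.3, 0.6, 7.4]
opening: 0.122
grasp_force: 70.3
```

Run:
```python
from mv import *
mv((601.5,-95,150,1.4836))
```

```text
t 38.58 now [ 576.7 -237.8   53. ] yaw 1.338 open 0.122 grip 70.3 F [-0.3  0.6  7.4]
(601.5, -95, 150, 1.4836) -> [0.1446, -0.0086, -0.0971] [0.1, 0.0, -8.3]
```

Emit:
carry_out --delta_pos '[[0,0,-0.05],[0,0,-0.097],[0.145,-0.009,-0.097],[0.145,-0.009,-0.097],[0.145,-0.009,-0.097],[0.145,-0.009,-0.097],[0.145,-0.009,-0.097],[0.145,-0.009,-0.097]]' --rot '[[0,0,0],[0,0,0],[0,0,-8.3],[0,0,-8.3],[0,0,-8.3],[0,0,-8.3],[0,0,-8.3],[0,0,-8.3]]'

```text
clock: 39.58
eef_pos: [600.5, -95.7, 148.7]
tcp_rot: [-3.141, 0.0, 1.481]
contact_force: [0.2, -0.4, -1.9]
opening: 0.124
grasp_force: 69.2
```

Run:
```python
from held import *
held('w17','green',53)
mv((601.4,-94.8,103,1.4836),(601.4,-94.8,72,1.4836))
a=cv2.imread('pics/w17.png');b=cv2.imread('pics/w15.png')
cv2.imwrite('pics/w17r.png',cv2.resize(np.hstack([a,b]),(800,300)))
```

```text
tag blue 2614 [171.  32.] [545.   27.8]
tag red 2369 [179. 127.] [539.9 -28.8]
held [ 5.99312e+02 -9.18080e+01 -1.50000e-01] 0.928 tcp [600.5 -95.7 148.7] yaw -0.089
t 39.62 now [600.5 -95.6 148.8] yaw 1.482 open 0.122 grip 69.2 F [ 0.6 -0.3 -1.7]
(601.4, -94.8, 103, 1.4836) -> [0.0009, 0.0008, 0.0458] [-0.0, 0.0, -0.1]
(601.4, -94.8, 72, 1.4836) -> [0.0009, 0.0008, 0.0768] [-0.0, 0.0, -0.1]
```

View pics/w17r.png

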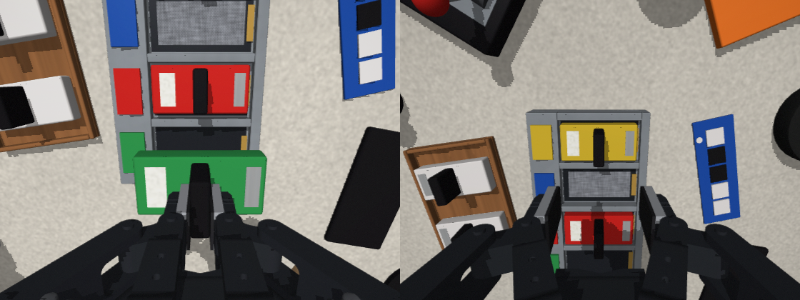

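The red (200,90) and yellow (598,143) caddies sit flat in their bays, and green is held square above its own bay. Lower it.

Emit:
carry_out --delta_pos '[[0,0,0.025],[0,0,0.046],[0,0,0.046],[0,0,0.046]]' --rot '[[0,0,0],[0,0,0],[0,0,0],[0,0,0]]'

```text
clock: 40.12
eef_pos: [601.1, -94.9, 103.5]
tcp_rot: [3.141, 0.0, 1.482]
contact_force: [0.3, -0.2, -1.6]
opening: 0.126
grasp_force: 69.1
```

Run:
```python
from held import *
mv((601.4,-94.8,71.5,1.4836))
```

```text
t 40.12 now [601.1 -94.9 103.5] yaw 1.482 open 0.126 grip 69.1 F [ 0.3 -0.2 -1.6]
(601.4, -94.8, 71.5, 1.4836) -> [0.0001, 0.0003, 0.032] [0.0, 0.0, -0.1]
```

Emit:
carry_out --delta_pos '[[0,0,0.012],[0,0,0.02],[0,0,0.026],[0,0,0.0315],[0,0,0.0315]]' --rot '[[0,0,0],[0,0,0],[0,0,0],[0,0,0],[0,0,0]]'

```text
clock: 40.75
eef_pos: [600.8, -94.3, 71.2]
tcp_rot: [-3.142, 0.0, 1.483]
contact_force: [0.7, -0.5, -1.4]
opening: 0.119
grasp_force: 69.2
```

Emit:
carry_out --delta_pos '[[0,0,0],[0,0,0],[0,0,0],[0,0,-0.04],[0,0,-0.1],[0,0,-0.16],[0,0,-0.16],[0,0,-0.16]]' --rot '[[0,0,0],[0,0,0],[0,0,0],[0,0,0],[0,0,0],[0,0,0],[0,0,0],[0,0,0]]' --claw 0.05

```text
clock: 41.75
eef_pos: [600.4, -94.3, 231.2]
tcp_rot: [-3.142, 0.0, 1.483]
contact_force: [-0.0, 0.9, -0.1]
opening: 0.589
grasp_force: 0.0
```

Run:
```python
from mv import *
im,k=snap('wrist','w18')
P=(412.5,325.1,.921)
L=lambda x,y,z,d=np.pi/2:(*np.round(place(np.array([[x,y,0.]]),P)[0][:2],1),z,round(P[2]+d,3))
mv(L(-75,-125,200))
print([L(x,-125,0) for x in(-75,-29,0,29)])
```

```text
t 41.8 now [599.9 -94.3 230.3] yaw 1.483 open 0.584 grip 0.0 F [ 0.  -0.3  0.2]
(np.float64(466.6), np.float64(189.8), 200, 2.492) -> [0.2713, -0.1577, 0.0306] [-0.1, -0.1, -57.8]
[(np.float64(466.6), np.float64(189.8), 0, 2.492), (np.float64(494.5), np.float64(226.4), 0, 2.492), (np.float64(512.0), np.float64(249.5), 0, 2.492), (np.float64(529.6), np.float64(272.6), 0, 2.492)]
```

Run:
```python
from h import *
a=cv2.imread('pics/w18.png')[:,40:520];im,_=snap('top','top3')
cv2.imwrite('pics/chk.png',np.hstack([a,cv2.resize(im[60:300,80:320],(320,320))[0:320] if 0 else cv2.copyMakeBorder(cv2.resize(im[60:300,80:320],(320,320)),0,100,0,0,cv2.BORDER_CONSTANT)]))
```

```text
(no output)
```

View pics/chk.png

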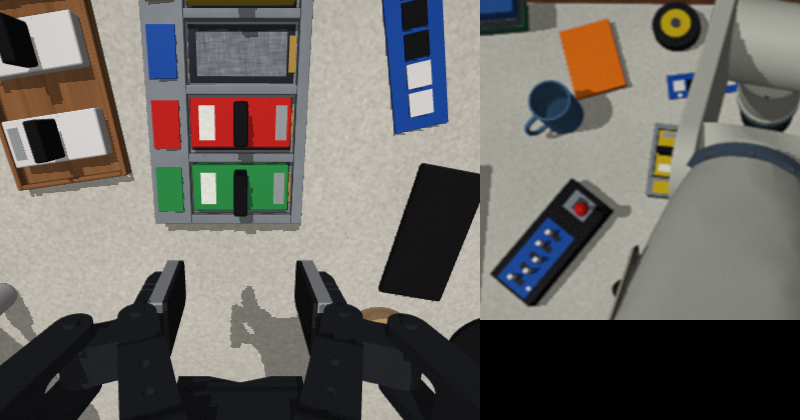

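Emit:
carry_out --delta_pos '[[0.271,-0.158,0.03],[0.271,-0.158,0.03],[0.271,-0.158,0.03],[0.271,-0.158,0.03],[0.271,-0.158,0.03],[0.271,-0.158,0.03],[0.271,-0.158,0.03],[0.271,-0.158,0.03]]' --rot '[[0,0,-57.8],[0,0,-57.8],[0,0,-57.8],[0,0,-57.8],[0,0,-57.8],[0,0,-57.8],[0,0,-57.8],[0,0,-57.8]]' --claw 0.0

```text
clock: 42.85
eef_pos: [467.0, 188.8, 200.7]
tcp_rot: [-3.14, -0.001, 2.49]
contact_force: [0.2, -0.4, 0.7]
opening: -0.001
grasp_force: 0.0
```

Run:
```python
from mv import *
mv((466.6,189.8,105,2.492))
```

```text
t 42.85 now [467.  188.8 200.7] yaw 2.49 open -0.001 grip 0.0 F [ 0.2 -0.4  0.7]
(466.6, 189.8, 105, 2.492) -> [0.0009, 0.0006, 0.0957] [-0.1, -0.0, -0.1]
```

Red, yellow and green all sit flat in their own bays, and the greys are in the tray. Mug and box are undisturbed. Now the lever.

Emit:
carry_out --delta_pos '[[0,0,0.05],[0,0,0.095],[0,0,0.095],[0,0,0.095]]' --rot '[[0,0,0],[0,0,0],[0,0,0],[0,0,0]]'

```text
clock: 43.35
eef_pos: [468.0, 189.2, 107.4]
tcp_rot: [3.141, 0.0, 2.49]
contact_force: [0.5, -0.5, 0.6]
opening: 0.003
grasp_force: 0.0
```

Emit:
carry_out --delta_pos '[[0,0.015,0],[0,0.03,0],[0,0.04,0],[0,0.05,0],[0,0.058,0],[0,0.065,0],[0,0.07,0],[0,0.07,0]]' --rot '[[0,0,0],[0,0,0],[0,0,0],[0,0,0],[0,0,0],[0,0,0],[0,0,0],[0,0,0]]'

```text
clock: 44.35
eef_pos: [509.6, 245.5, 106.2]
tcp_rot: [3.141, -0.0, 2.492]
contact_force: [-0.2, -0.8, -0.2]
opening: 0.003
grasp_force: 0.0
```

Emit:
carry_out --delta_pos '[[0,0.002,0],[0,0.004,0],[0,0.004,0]]' --rot '[[0,0,0],[0,0,0],[0,0,0]]'

```text
clock: 44.72
eef_pos: [511.8, 248.4, 106.3]
tcp_rot: [-3.142, -0.0, 2.492]
contact_force: [-0.9, 0.2, -1.0]
opening: -0.001
grasp_force: 0.5
```

Emit:
carry_out --delta_pos '[[0,0.002,0],[0,0.002,0]]' --rot '[[0,0,0],[0,0,0]]'

```text
clock: 44.98
eef_pos: [513.1, 250.0, 106.4]
tcp_rot: [3.141, 0.0, 2.492]
contact_force: [-0.5, -0.8, -0.1]
opening: -0.003
grasp_force: 0.4
```

```bash
cat > lev.py <<'E'
from meas import *
def lev(im,k,P=(412.5,325.1,.921)):
    for b,a,ce in blobs(cmask(im,'red'),80):
        for z in(89,):
            d=unproj(k,ce,z)[:2]-P[:2];c,s=np.cos(P[2]),np.sin(P[2]); print(int(a),np.round(ce),round(c*d[0]+s*d[1],1),round(-s*d[0]+c*d[1],1))
E
python3 - <<'E'
from lev import *
from mv import *
mv()
im,k=snap('wrist','w19');lev(im,k)
im,k=snap('scene','s2');lev(im,k)
E
```

```text
t 44.98 now [513.1 250.  106.4] yaw 2.492 open -0.003 grip 0.4 F [-0.5 -0.8 -0.1]
2704 [340. 282.] 27.3 -125.0
2172 [ 66. 184.] -671.4 -771.8
115 [290. 215.] -151.8 -357.6
237 [283. 235.] -105.7 -419.5
181 [117. 281.] -217.1 -791.6
```

Emit:
carry_out --delta_pos '[[0,0.002,0],[0,0.002,0],[0,0.002,0]]' --rot '[[0,0,0],[0,0,0],[0,0,0]]'

```text
clock: 45.45
eef_pos: [514.3, 251.6, 106.4]
tcp_rot: [-3.142, -0.0, 2.492]
contact_force: [-1.4, -0.7, -0.6]
opening: 0.003
grasp_force: 0.6
```

Emit:
carry_out --delta_pos '[[0,0.002,0],[0,0.002,0],[0,0.002,0]]' --rot '[[0,0,0],[0,0,0],[0,0,0]]'

```text
clock: 45.82
eef_pos: [514.5, 252.1, 106.1]
tcp_rot: [-3.139, -0.001, 2.492]
contact_force: [-3.7, -7.6, 2.7]
opening: 0.002
grasp_force: 3.9
```

The force rose to 8.5 N, so the lever is at its stop. Back off and check.

Emit:
carry_out --delta_pos '[[0,-0.02,0],[0,-0.05,-0.01],[0,-0.06,-0.06],[-0.02,-0.06,-0.12],[-0.02,-0.06,-0.14],[-0.02,-0.06,-0.14],[-0.02,-0.06,-0.14]]' --rot '[[0,0,0],[0,0,0],[0,0,0],[0,0,0],[0,0,0],[0,0,0],[0,0,0]]' --claw 0.03

```text
clock: 46.7
eef_pos: [494.6, 193.2, 245.4]
tcp_rot: [-3.141, -0.001, 2.492]
contact_force: [-0.0, 0.4, 0.3]
opening: 0.35
grasp_force: 0.0
```

Run:
```python
from lev import *
from panel import panel
from mv import *
mv()
im,k=snap('wrist','w20');lev(im,k)
q,s,o=panel(im,k);print(np.round(q,3),s);[print(x) for x in o]
b,_=snap('scene','s3')
b=cv2.resize(b[110:350,100:480],(320,202))
o=cv2.copyMakeBorder(im[:, 40:520],0,0,0,320,cv2.BORDER_CONSTANT);o[:202,480:]=b
cv2.imwrite('pics/fin.png',o)
```

```text
t 46.7 now [494.6 193.2 245.4] yaw 2.492 open 0.35 grip 0.0 F [-0.   0.4  0.3]
824 [383. 176.] 28.3 -124.7
[415.374 322.712   0.921  33.484  67.095] 0.9980792316926771
(104, [339.0, 14.0], np.float64(-8.1), np.float64(3.7))
(108, [357.0, 49.0], np.float64(7.8), np.float64(-22.1))
(90, [355.0, 84.0], np.float64(7.7), np.float64(-48.2))
```

View pics/fin.png

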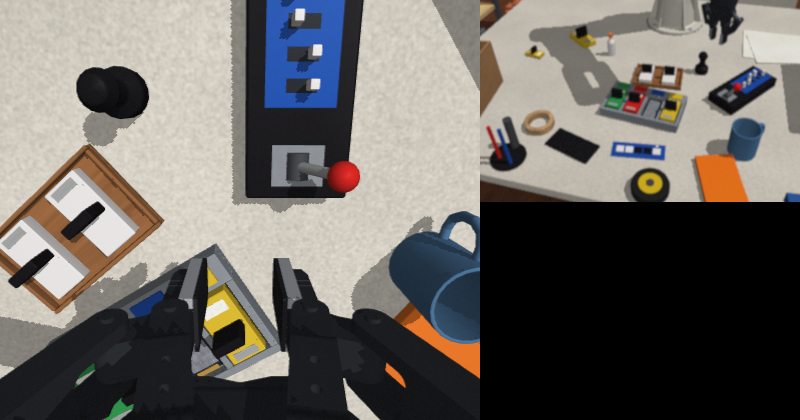

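The lever ball, at (343,177), measures +28.3 mm against +28.8 mm at full throw. The visible paddles are still set, the stamp and mug are standing, the caddies are in their places, and the gripper is clear.

```bash
python3 -c "
from rig import r
print(r.sign_off())"
```

```text
the job is handed in; nothing more can be done
None
```

The job is done and handed in at about 47 s: both grey caddies in the out-tray, switches set on-off-off-on-on, red, yellow and green caddies docked in that order (no blue one was there), and the start lever fully over with the stamp and mug still standing.

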